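Shut and latch a specimen carrier for the courier

ROBOT

A 6-joint arm with a two-finger parallel gripper is mounted at the origin on the work surface. World frame = base frame: x ahead of the robot, y to its left, z up, the work surface at z = 0. Lengths are in m, angles in rad, forces in N, time in s.
With the tool pointing down it reaches from about 0.425 to 1.125 m from the base axis. Payload 14.9 kg.
Tool frame: the origin (TCP) lies at the very end of the fingers, on their centre line; the grasp point (between the pads) lies grasp_offset behind it (grasp_offset is the distance from the TCP to the grasp point, in m); z points along the fingers, y is the direction in which the jaws open and shut (so a half turn about z gives the same grasp; the last joint's range is limited). The gripper opens to 91 mm and grips with 3 to 60 N. Pads are 32 mm wide; open, the fingers measure 118 mm over their backs; the gripper's body (76 mm by 178 mm) begins 60 mm behind the grasp point.
Start: joints at [-1.306, 0.379, 1.734, -0, 1.028, -0.033], TCP at [0.205, -0.669, 0.18] pointing down, gripper open.
Joint ranges: [-2.77, 2.77], [-0.74, 2.19], [0, 2.66], [-1.06, 4.2], [0.31, 2.87], [-3.08, 3.08]. Speed limits (rad/s): [1.89, 1.89, 2.39, 3.14, 3.14, 3.14].

INTERFACE

Orientations are given as a 3x3 rotation matrix whose columns are the frame's x, y, z axes.
In Python, from rig import state, capture, job_done, trace, grasp_offset gives the robot as it stands. The module is installed in compiled form; this text tells all that it offers.
- The arm moves only by the tool apply_moves, never from a script. Its argument "targets" is a list of rows, each a list of 7 numbers: the turn, a rotation vector about the tool's x, y, z in degrees, then the shift along the tool's x, y, z in m, then the finger opening in m, from 0 to 0.0912. A call has 1 to 8 rows; each row shifts and turns the commanded pose from where the row before left it, along the tool's axes as they then stand; what a row does not reach is not made up. A row lasts 1/8 s, in which the tool goes at most 62.5 mm and 10.7 degrees, less where a joint would pass 70% of its speed; a pose out of reach is approached as far as the arm can. A call is refused whole if a number of a shift passes 0.0625 or a number of a turn 10.7, either way. A call with a gripper value outside its range is refused whole. The fingers move at their own pace and stop on an object; "squeeze" is the grip in N (left out, the last holds). Time passes only in rows, so rows that do not move let the fingers close. It gives the time, the measured TCP pose, the force and the opening at its end, in the units of the state.
- state(): the state, without advancing time (a new reading comes with each control period).
- capture(name): name is "scene" or "top" or "wrist"; returns a dict with "color" (480x640x3 uint8, red, green, blue), "range_z" (480x640 float32, m along the optical axis (not along the pixel's ray), 0 where there is no reading), "fx", "fy", "cx", "cy" (pixels), "pose" (4x4, takes a point from camera to world coordinates); the wrist camera has in their place "tool_from_camera" (4x4, takes a point from camera to tool coordinates, whose origin is the TCP and whose axes are the flange's). Camera axes: x right, y up, looking along -z (the intrinsics and any distortion apply to the point x, -y, -z); pixel columns grow to the right and rows downward; lengths in m; the calibration is good to about 2 mm. A picture is of the moment at which its call begins: read the wrist's pose just before it.
- job_done(): hands the job in, once; it reports no verdict.
Trained networks look in the newest picture that a camera, given by its name, has taken for a name from the list of things; names that differ only in an ending like _2 or _b are one class to them, and where a whole thing is asked for, a point or a joint stands for the part that bears it (a point fixed in the world has none). Each returns a list of dicts, best first, with "p" (0 to 1); they miss things now and then, are a little off and sometimes report something else, mostly with a low value. They report only what shows in the picture. A call takes as long as a camera call.
- trace(thing, camera): "region" (480x640 bool, what is visible of it) and "point" ([column, row] in pixels, amid what is visible of it).
The state is a dict: "t": time; "qpos": joint angles; "joint_vel": joint speeds; "tau": joint torques, N m; "tcp_pos": TCP position; "tcp_rot": TCP orientation; "force": force on the tool from outside, world axes, zero at the start; "torque": the same for the moment, N m; "width": finger opening in m.
Only numpy, scipy, OpenCV 4.12 (cv2) and the standard library are available. Lean on these libraries where they do the work, as an engineer would, in place of code of your own. Each camera call takes 0.05 s, during which the arm holds its last target.

TASK

Get the specimen carrier ready for the courier: swing its lid shut, hook the latch's wire bail behind the lip of the keeper on the lid, and press the latch lever down past centre until it snaps home flat against the carrier and holds the lid tight on its seal. The latch is light and bends easily, so feel your way and never strain it, the lid or the carrier; do not disturb the other things on the counter, and let go when it is latched.

Things in the scene. Friction and masses are not known exactly. Their poses are not given: they have to be found in the camera images.
- case: White specimen carrier, blue lid, standing fast on the counter. Origin: centre of underside. Own x points out through its latch side (away from the robot at yaw 0), y along its width, z up. Body 200 (x) by 280 (y) by 125 mm high, 170 with lid shut. Latch in the middle of the latch side (y = 0). Lid, latch and carrier are light: keep all contact under 40 N, both fingers added.
- lid: Blue lid with the keeper on it. Origin on hinge line (lid_hinge), x from hinge to free edge, z out of its flat top; leans back by the opening angle (0.5 to 0.95 at first). Stays put (3 to 9 N at the free edge moves it). Shut, rests level on a rubber seal; latched, 0.015 to 0.035 rad lower. 45 mm tall, top 174 mm deep, latch side sloping in 30 deg; strap 85 mm from the hinge, 12 mm high.
- lid_hinge (a point): Middle of the lid's hinge line, on the robot's side of the carrier: 100 mm behind the carrier's centre (-x of case), 125 mm up. The line runs along the carrier's y.
- lever (a joint): Latch lever hinge, rad: 0 = closed, hanging straight down flat along the carrier; positive swings its free end out and up, pi/2 = level, stop at 2.5. Plate 24 mm wide, 68 mm long, outer face 7 mm outside the pivot line, end turned out 6 mm more. Light friction, stays put. Bail hooked, it takes 4 to 11 N at 52 mm from the pivot, most near 1 rad; dead centre at 0.2 to 0.5, then it snaps shut.
- lever_pivot (a point): Lever's hinge axis (along the carrier's y), on the latch side: 13 mm out from the carrier's face, 98 mm up; x 113 mm in the carrier's frame.
- bail (a joint): Bail hinge on the lever, rad. The bail turns on a pin 20 mm from the lever's pivot along the lever, 0.31 rad from the lever's line towards the carrier. 0 = pointing up with lever closed; positive leans out. Its lean from vertical, outwards, is bail minus lever. Stop at 2.85 (lying along the open lever). Light friction, stays where left; pulling the bar also swings the lever.
- bail_loop: The sprung loop of the bail, a wire U sliding in two spring sleeves; origin on the bail's pin when slack, z towards the bar. Pulled, it lengthens (16 N per mm, up to 14 mm); latched it is 2 to 5 mm longer than slack. Pinch its bar with about 10 N. Pushed or pulled by hand against the keeper with over 12 N it bends: feel for the contact.
- bail_pin (a point): The bail's pin on the lever (see joint bail): middle, on the carrier's y = 0.
- bail_bar (a point): Middle of the bail's cross bar: steel rod 6 mm thick, 42 mm long along the carrier's y, flat ends that can be pinched; its axis lies 61.5 mm from the pin when slack. The bail's two 5 mm legs (33 mm apart) straddle lever and keeper. z points from the pin to the bar.
- keeper_mark (a point): On the lid, 208 mm from the hinge line, 23 mm above it: nominal seat of the bar's centre. The keeper, a steel hook 20 mm wide, is shimmed by hand: true seat up to 6 mm further in or out and 2.5 mm up or down the slope (not measured). About its seat: slot x -4 to 4 mm, floor at z -3, lip outside (x 4 to 8) up to z 1.5, back stop on the lid side up to z 16. Axes of the lid.
- tube_rack: Bystander, loose: blue rack of capped tubes, 60 by 110 mm, 79 mm high, origin at the centre of its underside.
- spray: Bystander, loose: white bottle with green cap, 56 mm across, 120 mm high, origin at the centre of its underside.
- swab_box: Bystander, loose: cardboard swab box, 70 by 120 mm, 50 mm high, origin at the centre of its underside.

How it is judged:
On the way, in this order (a step that is already met when the one before it is completed fails the run):
1. the lid is shut on the carrier (z of keeper_mark in the frame of lid_hinge below 0.027 m), for 0.2 s.
2. the bail's bar is caught behind the keeper's lip and drawn tight (z of keeper_mark in the frame of lid_hinge below 0.027 m and distance between bail_pin and bail_bar above 0.0621 m and x of bail_bar in the frame of keeper_mark between -0.009 and 0.009 m and z of bail_bar in the frame of keeper_mark between -0.005 and 0.005 m), for 0.1 s.
At the end, for the whole second after the job is handed in: The lever lies flat within 0.06 rad of closed; the bail is stretched over 1 mm, its bar in the keeper within 11 mm of the keeper mark; the lid is drawn into its seal (keeper mark at most 21.3 mm above the hinge line, 23 mm when resting) (value of joint lever below 0.06 rad and z of keeper_mark in the frame of lid_hinge below 0.0213 m and distance between bail_pin and bail_bar above 0.0625 m and distance between bail_bar and keeper_mark below 0.011 m); the robot touches nothing.
It fails at once if the robot's fingers or arm press on the carrier, its lid or its latch with more than 40 N (both fingers added) (contact force between any of the fingers, the arm and case above 40 N).
It fails at once if the bail's bar is forced against the keeper by hand with more than 12 N (while its spring is not yet drawn) (contact force between bail_loop and lid above 12 N and not (distance between bail_pin and bail_bar above 0.0618 m)).
It fails at once if the tube rack is shifted by more than 15 mm (distance of tube_rack from where it was at the start of the episode above 0.015 m).
It fails at once if the spray bottle is shifted by more than 15 mm or tipped (distance of spray from where it was at the start of the episode above 0.015 m or angle between spray's own z axis and vertical above 0.3 rad).
It fails at once if the swab box is shifted by more than 15 mm (distance of swab_box from where it was at the start of the episode above 0.015 m).
It also fails if it takes over 67 s, if anything falls off the work surface, if the arm or the gripper's body presses on something with over 40 N, if the wrist force passes 120 N, or if a joint passes its speed limit or range.

## Working session

There is one attempt and no reset: what is moved stays moved. The work goes in short steps, Python scripts to look and compute and a tool call to move; the robot and the scene stay as the last step left them, time stands still between calls to the robot, and variables do not carry over. Pictures are saved under pics/ and viewed, and the job is handed in when it is done.

Besides the shell and the picture viewer there is one more tool, called after "Call:" by a JSON object that holds its "api" and its "payload", one argument or row to a line. apply_moves: Moves the arm, as the interface text tells. Its arguments: {"type":"object","properties":{"targets":{"type":"array"},"squeeze":{"type":"number"}},"required":["targets"]}

```bash
ls -la; mkdir -p pics; cat > h.py <<'E'
import numpy as np, cv2
from rig import state, capture, job_done, trace, grasp_offset
def save(c,name,pts=[],crop=None,scale=1):
    im=c["color"][:,:,::-1].copy()
    for p in pts: cv2.circle(im,(int(p[0]),int(p[1])),3,(0,0,255),1)
    if crop: im=im[crop[1]:crop[3],crop[0]:crop[2]]
    if scale!=1: im=cv2.resize(im,None,fx=scale,fy=scale,interpolation=cv2.INTER_CUBIC)
    cv2.imwrite("pics/"+name,im)
def cloud(c,pose=None):
    r=c["range_z"]; v,u=np.mgrid[0:480,0:640]
    X=np.stack([(u-c["cx"])/c["fx"]*r,-(v-c["cy"])/c["fy"]*r,-r],-1)
    P=c["pose"] if pose is None else pose
    W=X@P[:3,:3].T+P[:3,3]; W[r<=0]=np.nan
    return W
E
python3 - <<'E'
from h import *
s=state()
for k in s: print(k,np.round(s[k],3))
print("go",grasp_offset if not callable(grasp_offset) else grasp_offset())
for n in ["scene","top","wrist"]:
    c=capture(n); save(c,n+"0.png"); print(n,[k for k in c if k not in("color","range_z")],c["fx"],c["fy"],c["cx"],c["cy"]); print(np.round(c.get("pose",c.get("tool_from_camera")),3))
    np.savez("pics/"+n+"0.npz",**c)
E
```

```text
total 12
drwxr-xr-x  3 agent agent 4096 Dec  7 13:42 .
drwxr-xr-x 23 root  root  4096 Dec  7 13:42 ..
drwxr-xr-x  2 agent agent 4096 Dec  7 13:42 pics
t 0.0
qpos [-1.306  0.379  1.735 -0.     1.029 -0.033]
joint_vel [ 0.001 -0.    -0.     0.     0.     0.001]
tau [ 1.0000e-03 -7.6372e+01 -4.3437e+01  6.5000e-02  4.3000e-02 -0.0000e+00]
tcp_pos [ 0.205 -0.669  0.18 ]
tcp_rot [[ 0.956  0.293 -0.   ]
 [ 0.293 -0.956  0.001]
 [ 0.    -0.001 -1.   ]]
force [ 0.094 -0.44   0.243]
torque [-0.023 -0.028 -0.007]
width 0.091
go 0.0188
scene ['fx', 'fy', 'cx', 'cy', 'pose'] 486.3469399992403 486.3469399992403 313.7558031460553 234.92739538045342
[[ 0.684 -0.397  0.612  1.111]
 [ 0.729  0.401 -0.555 -0.545]
 [-0.025  0.825  0.564  0.662]
 [ 0.     0.     0.     1.   ]]
top ['fx', 'fy', 'cx', 'cy', 'pose'] 601.5486870166899 601.5486870166899 322.9723267599476 243.41654619693364
[[ 0.01   0.989 -0.145  0.27 ]
 [-1.     0.012  0.014 -0.002]
 [ 0.016  0.145  0.989  1.624]
 [ 0.     0.     0.     1.   ]]
wrist ['fx', 'fy', 'cx', 'cy', 'tool_from_camera'] 354.85330194853134 354.85330194853134 323.4918277938767 239.33446865581692
[[-0.     0.968  0.251  0.071]
 [ 1.    -0.     0.001  0.   ]
 [ 0.001  0.251 -0.968 -0.205]
 [ 0.     0.     0.     1.   ]]
```

View pics/scene0.png

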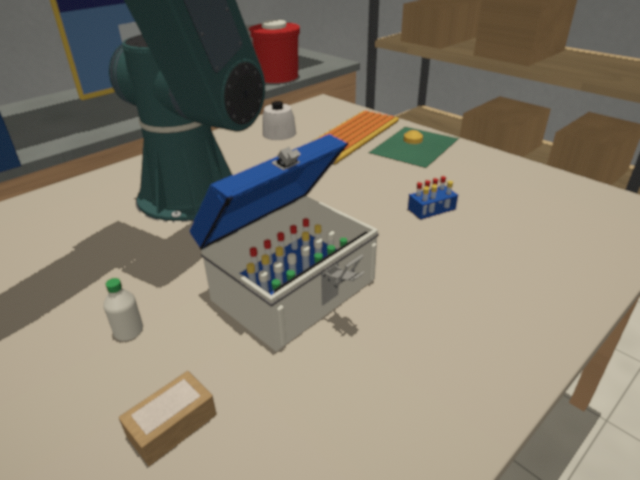

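View pics/top0.png

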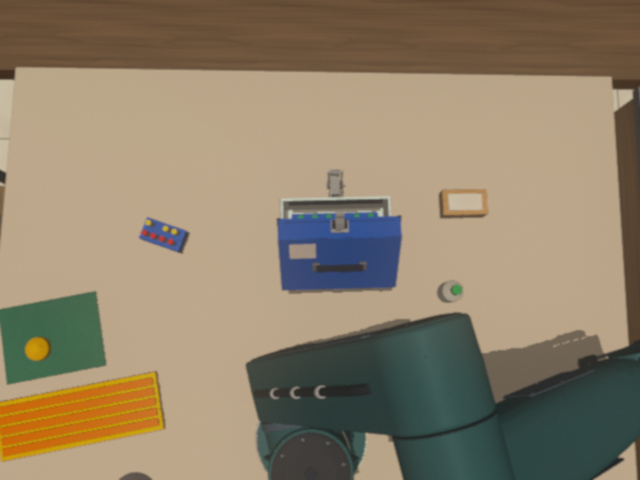

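```bash
python3 - <<'E'
from h import *
for n in ["scene","top"]:
    c=capture(n); W=cloud(c); 
    for th in ["case","lid","lever","bail_loop","bail_bar","keeper_mark","lever_pivot","lid_hinge","tube_rack","spray","swab_box"]:
        try: r=trace(th,n)
        except Exception as e: print(n,th,e); continue
        for d in r[:2]:
            m=d["region"]; p=d["point"]; 
            w=np.nanmedian(W[m],0) if m.any() else None
            print(n,th,round(d["p"],2),np.round(p),m.sum(),np.round(w,3) if w is not None else None, np.round(np.nanmin(W[m],0),3),np.round(np.nanmax(W[m],0),3))
E
```

```text
scene case 0.7 [282. 246.] 24818 [ 0.501 -0.082  0.108] [-0.046 -0.205 -0.001] [0.683 0.531 0.318]
scene lid 0.94 [262. 186.] 7717 [ 0.458 -0.076  0.219] [-0.029 -0.205 -0.   ] [0.535 0.531 0.318]
scene lid 0.16 [279. 246.] 24699 [ 0.501 -0.082  0.108] [-0.045 -0.205 -0.001] [0.683 0.375 0.318]
scene lever 0.91 [349. 273.] 423 [ 0.656 -0.057  0.122] [ 0.605 -0.075  0.054] [0.683 0.034 0.161]
scene lever 0.74 [124. 314.] 1713 [ 0.396 -0.367  0.067] [ 0.245 -0.39  -0.   ] [ 0.408 -0.313  0.125]
scene bail_loop 0.6 [351. 262.] 142 [ 0.666 -0.055  0.15 ] [ 0.605 -0.075  0.069] [0.672 0.02  0.161]
scene keeper_mark 0.69 [266. 189.] 7607 [ 0.46  -0.076  0.221] [-0.021 -0.205  0.003] [0.535 0.396 0.318]
scene lever_pivot 0.64 [281. 248.] 24732 [ 0.501 -0.082  0.108] [-0.029 -0.205 -0.   ] [0.683 0.504 0.318]
scene lid_hinge 0.64 [283. 250.] 24955 [ 0.501 -0.082  0.108] [-0.035 -0.205 -0.001] [0.683 0.526 0.318]
scene tube_rack 0.94 [433. 199.] 1570 [0.529 0.388 0.045] [ 0.415  0.337 -0.001] [0.569 0.562 0.084]
scene tube_rack 0.16 [280. 248.] 24769 [ 0.501 -0.082  0.108] [-0.017 -0.205 -0.0
[... 1049 characters left out ...]
t 0.78 [337. 239.] 11265 [ 0.473 -0.055  0.231] [ 0.372 -0.238 -0.007] [0.716 0.097 0.32 ]
top lever_pivot 0.63 [449. 292.] 463 [ 0.375 -0.348  0.083] [ 0.351 -0.386  0.011] [ 0.406 -0.33   0.13 ]
top lid_hinge 0.8 [336. 242.] 11319 [ 0.473 -0.055  0.231] [ 0.372 -0.226 -0.008] [0.723 0.108 0.32 ]
top lid_hinge 0.39 [165. 236.] 1040 [0.519 0.397 0.047] [ 0.478  0.342 -0.007] [0.565 0.475 0.09 ]
top tube_rack 0.81 [163. 236.] 1037 [0.519 0.395 0.047] [ 0.477  0.342 -0.001] [0.565 0.464 0.09 ]
top spray 0.55 [450. 292.] 456 [ 0.375 -0.348  0.084] [ 0.351 -0.386 -0.003] [ 0.404 -0.33   0.13 ]
top swab_box 0.56 [462. 204.] 1309 [ 0.616 -0.397  0.05 ] [ 0.582 -0.462 -0.   ] [ 0.657 -0.339  0.062]
```

```bash
python3 - <<'E'
from h import *
c=capture("scene"); save(c,"s1.png",crop=(180,120,400,360),scale=3)
W=cloud(c); np.save("pics/Ws.npy",W)
# normals
m=(W[...,0]>0.3)&(W[...,0]<0.75)&(W[...,1]>-0.25)&(W[...,1]<0.15)&(W[...,2]>0.01)&(W[...,2]<0.12)
gx=np.roll(W,-2,1)-np.roll(W,2,1); gy=np.roll(W,-2,0)-np.roll(W,2,0)
n=np.cross(gx,gy); n/=np.linalg.norm(n,axis=-1,keepdims=True)
n*=np.where((n*(c["pose"][:3,3]-W)).sum(-1,keepdims=True)<0,-1,1)
for lab,d in (("front",[1,0,0]),("right",[0,-1,0])):
    k=m&((n@np.array(d))>0.9)
    P=W[k]; ang=None
    for it in range(6):
        ctr=np.median(P,0)
        A=np.c_[P[:,1] if lab=="front" else P[:,0],np.ones(len(P))]; b=P[:,0] if lab=="front" else P[:,1]
        s=np.linalg.lstsq(A,b,rcond=None)[0]; r=b-A@s; P=P[abs(r)<max(0.003,2*np.std(r))]
    print(lab,k.sum(),len(P),s,np.std(r),P.min(0),P.max(0))
    print(np.median(n[k],0))
# lid plane
k=(W[...,0]>0.3)&(W[...,0]<0.6)&(abs(W[...,1]+0.05)<0.2)&(W[...,2]>0.14)&(n[...,2]>0.3)
print(np.median(n[k],0),k.sum())
E
```

```text
front 5147 5147 [-0.15667875  0.5279865 ] 0.09195414032530656 [ 0.40721909 -0.19507468  0.01003302] [0.65529297 0.08540943 0.11997413]
[ 0.98259669  0.02338026 -0.00669014]
right 3586 2754 [-0.5720036   0.13749618] 0.08697211133669772 [ 0.41006376 -0.20441434  0.0100112 ] [0.65073571 0.07409049 0.11983806]
[ 0.03751607 -0.99066093 -0.00632089]
[ 0.22597408 -0.01040916  0.90889553] 3343
```

View pics/s1.png

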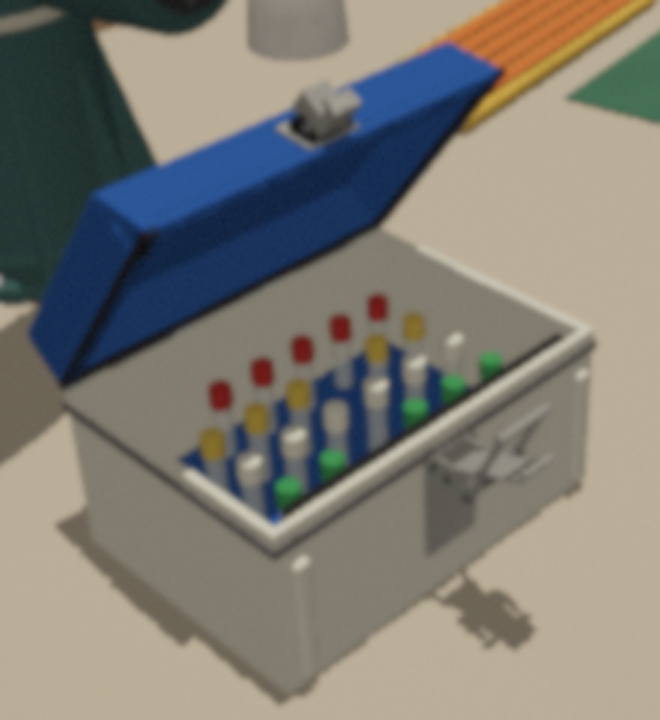

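```bash
python3 - <<'E'
from h import *
W=np.load("pics/Ws.npy").reshape(-1,3)
W=W[np.isfinite(W).all(1)]
def rs(P,a,b,thr=0.003):
    best=0;rng=np.random.default_rng(0)
    for _ in range(400):
        i,j=rng.choice(len(P),2,replace=False)
        if abs(P[i,a]-P[j,a])<0.05: continue
        k=(P[j,b]-P[i,b])/(P[j,a]-P[i,a]); r=abs(P[:,b]-P[i,b]-k*(P[:,a]-P[i,a])); q=(r<thr)
        if q.sum()>best: best=q.sum(); Q=q
    s=np.polyfit(P[Q,a],P[Q,b],1); return s,best,P[Q].min(0),P[Q].max(0)
z=(W[:,2]>0.02)&(W[:,2]<0.11)
F=W[z&(W[:,0]>0.56)&(W[:,0]<0.63)&(W[:,1]>-0.21)&(W[:,1]<0.11)]
print("front x=k y+b",rs(F,1,0))
R=W[z&(W[:,1]<-0.16)&(W[:,1]>-0.23)&(W[:,0]>0.36)&(W[:,0]<0.6)]
print("right y=kx+b",rs(R,0,1))
# rim
k=(abs(W[:,2]-0.125)<0.004)&(W[:,0]>0.37)&(W[:,0]<0.62)&(abs(W[:,1]+0.05)<0.2)
print(np.percentile(W[k],[0.5,99.5],axis=0))
# histogram of F z layering
E
```

```text
front x=k y+b (array([-0.03396816,  0.6071213 ]), np.int64(2904), array([ 0.60239184, -0.19631583,  0.0200105 ]), array([0.61666522, 0.08570789, 0.10994089]))
right y=kx+b (array([ 0.03524349, -0.21651694]), np.int64(1990), array([ 0.41298252, -0.20328235,  0.02003974]), array([ 0.59995764, -0.1940746 ,  0.10973685]))
[[ 0.40573169 -0.20156634  0.12108421]
 [ 0.61387884  0.08330723  0.12888922]]
```

```bash
cat >> h.py <<'E'
YAW=0.0345; C0=np.array([0.5091,-0.0589,0.0])
n_=np.array([np.cos(YAW),np.sin(YAW),0]); t_=np.array([-np.sin(YAW),np.cos(YAW),0]); Rc=np.c_[n_,t_,[0,0,1]]
def tocase(P): return (P-C0)@Rc
def towheel(P): return P@Rc.T+C0
E
python3 - <<'E'
from h import *
c=dict(np.load("pics/top0.npz")); W=cloud(c); Q=tocase(W)
# lid: hinge at (-.1,.125): fit of top plane line at |y|<.13
m=(abs(Q[...,1])<.12)&(Q[...,0]>-.16)&(Q[...,0]<.05)&(Q[...,2]>.15)
P=Q[m]
for y0,y1 in((-.12,-.06),(-.06,0.0),(0,.06),(.06,.12)):
    p=P[(P[:,1]>y0)&(P[:,1]<y1)]
    s=np.polyfit(p[:,0],p[:,2],1)
    for _ in range(5):
        r=abs(np.polyval(s,p[:,0])-p[:,2]); s=np.polyfit(p[r<.006,0],p[r<.006,2],1)
    d=(np.polyval(s,-.1)-.125)*np.cos(np.arctan(s[0]))
    print(y0,np.arctan(s[0]),"dist from hinge",d,(r<.006).mean(),p[r<.006].min(0),p[r<.006].max(0))
# latch area points from both cams
for nm,q in(("top",Q),("scene",tocase(np.load("pics/Ws.npy")))):
    m=(q[...,0]>.104)&(q[...,0]<.23)&(abs(q[...,1])<.03)&(q[...,2]>.02)
    p=q[m]; p=p[np.lexsort((p[:,2],))]
    print(nm,len(p)); 
    H,_,_=np.histogram2d(p[:,2],p[:,0],bins=[np.arange(.02,.2,.006),np.arange(.1,.22,.006)])
    for i in range(len(H))[::-1]: print("%.3f"%(.023+.006*i)," ".join("%3d"%v if v else "  ." for v in H[i]))
E
```

```text
-0.12 0.8419842377921761 dist from hinge 0.04919169534390969 0.3883442265795207 [-0.13347596 -0.11996059  0.16025524] [-0.00933867 -0.06002222  0.29667663]
-0.06 0.7826009399306411 dist from hinge 0.05881968897604007 0.2854821235102925 [-0.11394409 -0.05985305  0.18776708] [ 1.66204045e-02 -4.02032904e-05  3.19728615e-01]
0 0.7908330300396632 dist from hinge 0.05830950230685124 0.2894317578332448 [-1.12946406e-01  2.45200436e-05  1.91090073e-01] [0.01656715 0.05998672 0.32073992]
0.06 0.8391161267885133 dist from hinge 0.05016476299091994 0.3594001071237279 [-0.13385153  0.06026419  0.15868122] [-0.00877805  0.11995995  0.29656564]
top 363
0.197   .   .   .   .   .   .   .   .   .   .   .   .   .   .   .   .   .   .   .
0.191   .   .   .   .   .   .   .   .   .   .   .   .   .   .   .   .   .   .   .
0.185   .   .   .   .   .   .   .   .   .   .   .   .   .   .   .   .   .   .   .
0.179   .   .   .   .   .   .   .   .   .   .   .   .   .   .   .   .   .   .   .
0.173   .   .   .   .   .   .   .   .   .   .   .   .   .   .   .   .   .   .   .
0.167   .   .   .   .   .   .   .   .   . 
[... 3777 characters left out ...]
   .   .   .   .   .   .   .   .   .   .   .
0.065   1   .   .   .   .   .   .   .   .   .   .   .   .   .   .   .   .   .   .
0.059   .   .   .   .   .   .   .   .   .   .   .   .   .   .   .   .   .   .   .
0.053   2   .   .   .   .   .   .   .   .   .   .   .   .   .   .   .   .   .   .
0.047   .   .   .   .   .   .   .   .   .   .   .   .   .   .   .   .   .   .   .
0.041   .   .   .   .   .   .   .   .   .   .   .   .   .   .   .   .   .   .   .
0.035   .   .   .   .   .   .   .   .   .   .   .   .   .   .   .   .   .   .   .
0.029   .   .   .   .   .   .   .   .   .   .   .   .   .   .   .   .   .   .   .
0.023   .   .   .   .   .   .   .   .   .   .   .   .   .   .   .   .   .   .   .
```

Call:
{"api": "apply_moves", "payload": {
  "targets": [
    [0,0,5,0,0,-0.06,0],
    [0,0,5,0,0,-0.06,0],
    [0,0,5,0,0,-0.06,0],
    [0,0,0,0.028,-0.06,0,0],
    [0,0,0,0.028,-0.06,0,0],
    [0,0,0,0.028,-0.06,0,0],
    [0,0,0,0.028,-0.06,0,0],
    [0,0,0,0.028,-0.06,0,0]
  ],
  "squeeze": 10
}}

```text
t: 2.4
tcp_pos: [0.3276, -0.3796, 0.3604]
tcp_rot: [[0.999, 0.036, 0.0], [0.036, -0.999, -0.0], [0.0, 0.0, -1.0]]
force: [0.5, 0.9, 0.2]
width: 0.0139
```

Call:
{"api": "apply_moves", "payload": {
  "targets": [
    [0,0,0,0.028,-0.06,0,0],
    [0,0,0,0.028,-0.06,0,0],
    [0,0,0,0.028,-0.06,0,0],
    [0,0,0,0,0,0,0]
  ]
}}

```text
t: 2.9
tcp_pos: [0.4015, -0.2057, 0.3605]
tcp_rot: [[0.999, 0.041, 0.001], [0.041, -0.999, -0.0], [0.001, 0.0, -1.0]]
force: [0.3, -1.2, 0.4]
width: 0.0005
```

```bash
cat >> h.py <<'E'
def st():
    s=state(); p=np.array(s["tcp_pos"]); R=np.array(s["tcp_rot"])
    print("t %.2f"%s["t"],"tcp",np.round(p,4),"case",np.round(tocase(p),4),"R",np.round(R,3).tolist(),"F",np.round(s["force"],2),"w",round(s["width"],4))
    return s,p,R
E
python3 -c "
from h import *
s,p,R=st(); print(np.round(s['qpos'],3))"
```

```text
t 2.90 tcp [ 0.4015 -0.2057  0.3605] case [-0.1126 -0.143   0.3605] R [[0.999, 0.041, 0.001], [0.041, -0.999, -0.0], [0.001, 0.0, -1.0]] F [ 0.28 -1.2   0.44] w 0.0005
[-0.525 -0.227  2.052  0.     1.316  1.004]
```

Call:
{"api": "apply_moves", "payload": {
  "targets": [
    [0,0,0.3,0.0168,-0.036,0,0],
    [0,0,0,0.0168,-0.036,0,0],
    [0,0,0,0.0168,-0.036,0,0],
    [0,0,0,0.0168,-0.035,0,0],
    [0,0,0,0,0,0.015,0]
  ]
}}

```text
t: 3.52
tcp_pos: [0.464, -0.0631, 0.3457]
tcp_rot: [[0.999, 0.033, 0.002], [0.033, -0.999, -0.0], [0.002, 0.0, -1.0]]
force: [-0.5, -1.2, -0.0]
width: 0.0005
```

```bash
python3 - <<'E'
from h import *
s,p,R=st()
c=capture("scene"); save(c,"s2.png")
c=capture("wrist"); save(c,"w2.png")
# contact table: TCP case positions along closing
for a in np.arange(.9,-.01,-.1):
    x,z=.155,.045
    print(round(a,2), np.round([-.1+x*np.cos(a)-z*np.sin(a)-.016, .125+x*np.sin(a)+z*np.cos(a)],4))
E
```

```text
t 3.52 tcp [ 0.464  -0.0631  0.3457] case [-0.0452 -0.0026  0.3457] R [[0.999, 0.033, 0.002], [0.033, -0.999, -0.0], [0.002, 0.0, -1.0]] F [-0.53 -1.25 -0.02] w 0.0005
0.9 [-0.0549  0.2744]
0.8 [-0.0403  0.2675]
0.7 [-0.0264  0.2593]
0.6 [-0.0135  0.2497]
0.5 [-0.0015  0.2388]
0.4 [0.0092 0.2268]
0.3 [0.0188 0.2138]
0.2 [0.027  0.1999]
0.1 [0.0337 0.1852]
0.0 [0.039 0.17 ]
```

View pics/s2.png

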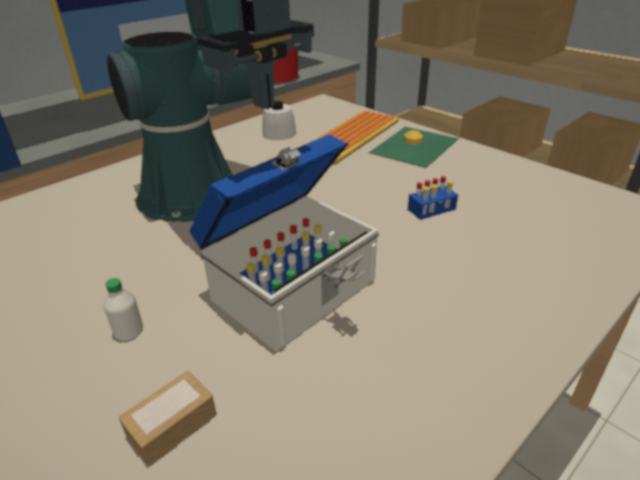

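View pics/w2.png

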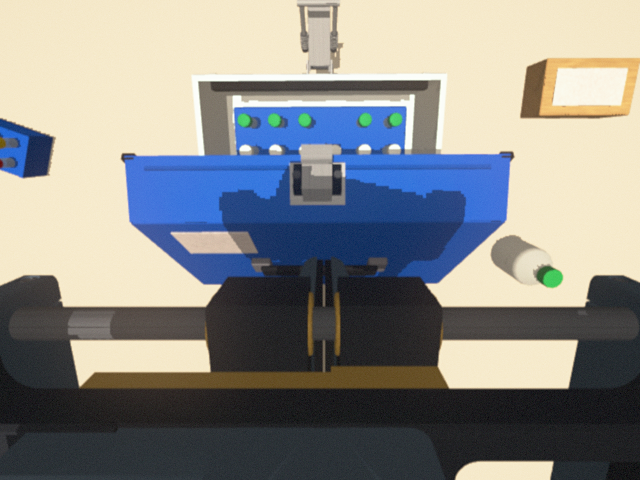

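Call:
{"api": "apply_moves", "payload": {
  "targets": [
    [0,0,0,0,-0.001,0.033,0],
    [0,0,0,0,-0.001,0.03,0],
    [0,0,0,0,0,0.006,0],
    [0,0,0,0.002,0,0.005,0],
    [0,0,0,0.003,0,0.005,0]
  ]
}}

```text
t: 4.25
tcp_pos: [0.4686, -0.062, 0.2671]
tcp_rot: [[1.0, 0.03, 0.002], [0.03, -1.0, -0.0], [0.002, 0.0, -1.0]]
force: [-0.8, -0.7, -0.1]
width: 0.0002
```

```bash
python3 -c "
from h import *
st()"
```

```text
t 4.25 tcp [ 0.4686 -0.062   0.2671] case [-0.0406 -0.0017  0.2671] R [[1.0, 0.03, 0.002], [0.03, -1.0, -0.0], [0.002, 0.0, -1.0]] F [-0.85 -0.67 -0.14] w 0.0002
```

Call:
{"api": "apply_moves", "payload": {
  "targets": [
    [0,0,0,0.006,0,0.004,0],
    [0,0,0,0.006,0,0.004,0],
    [0,0,0,0.006,0,0.005,0],
    [0,0,0,0.006,0,0.005,0]
  ]
}}

```text
t: 4.75
tcp_pos: [0.4945, -0.0608, 0.2499]
tcp_rot: [[1.0, 0.031, 0.005], [0.031, -1.0, -0.0], [0.005, 0.0, -1.0]]
force: [3.4, 2.8, 19.0]
width: 0.0004
```

Call:
{"api": "apply_moves", "payload": {
  "targets": [
    [0,0,0,0.006,0,0.0055,0],
    [0,0,0,0.006,0,0.0055,0],
    [0,0,0,0.0055,0,0.006,0],
    [0,0,0,0.005,0,0.006,0]
  ]
}}

```text
t: 5.25
tcp_pos: [0.5227, -0.0599, 0.2309]
tcp_rot: [[0.999, 0.03, 0.018], [0.03, -1.0, -0.0], [0.018, 0.001, -1.0]]
force: [22.4, 10.1, 36.4]
width: 0.0004
```

```bash
python3 -c "
from h import *
st()
c=capture('scene'); save(c,'s3.png',crop=(150,0,450,360),scale=1.6)"
```

```text
t 5.25 tcp [ 0.5227 -0.0599  0.2309] case [ 0.0136 -0.0015  0.2309] R [[0.999, 0.03, 0.018], [0.03, -1.0, -0.0], [0.018, 0.001, -1.0]] F [22.4  10.11 36.42] w 0.0004
```

View pics/s3.png

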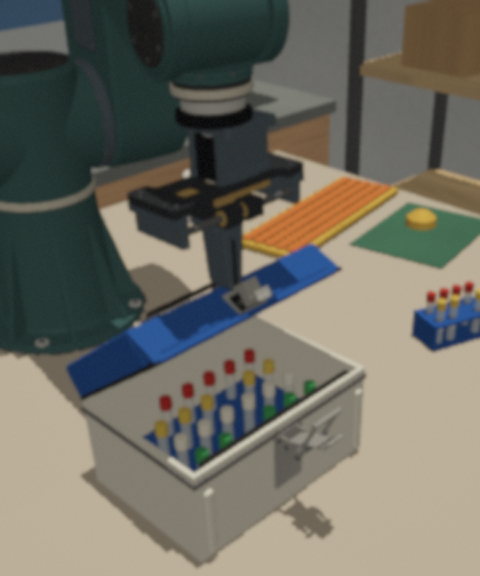

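```bash
python3 - <<'E'
from h import *
st()
for cam in ("top","scene"):
    c=capture(cam); W=cloud(c); Q=tocase(W); st()
    save(c,cam+"4.png")
    m=(abs(abs(Q[...,1])-.09)<.04)&(Q[...,0]>-.12)&(Q[...,0]<.09)&(Q[...,2]>.13)&(Q[...,2]<.30)
    P=Q[m]
    H,_,_=np.histogram2d(P[:,2],P[:,0],bins=[np.arange(.12,.3,.008),np.arange(-.12,.1,.01)])
    for i in range(len(H))[::-1]: print("%.3f"%(.124+.008*i)," ".join("%3d"%v if v else "  ." for v in H[i]))
E
```

```text
t 5.30 tcp [ 0.5233 -0.0599  0.2305] case [ 0.0141 -0.0015  0.2305] R [[0.999, 0.03, 0.018], [0.03, -1.0, 0.0], [0.018, 0.001, -1.0]] F [19.34  8.47 30.29] w 0.0007
t 5.35 tcp [ 0.5227 -0.06    0.2306] case [ 0.0136 -0.0016  0.2306] R [[0.999, 0.03, 0.017], [0.03, -1.0, -0.0], [0.017, 0.001, -1.0]] F [18.53  5.79 28.11] w 0.0007
0.292   .   .   .   .   .   .   .   .   .   .   .   .   .   .   .   .   .   .   .   .   .
0.284   .   .   .   .   .   .   .   .   .   .   .   .   .   .   .   .   .   .   .   .   .
0.276   .   .   .   .   .   .   .   .   .   .   .   .   .   .   .   .   .   .   .   .   .
0.268   .   .   .   .   .   .   .   .   .   .   .   .  15  54  22   .   .   .   .   .   .
0.260   .   .   .   .   .   .   .   .   .   .   .  13  90  58  84  67  14   1   .   .   .
0.252   .   .   .   .   .   .   .   .   .   1  33 104  33   2   4  42  85  42   .   .   .
0.244   .   .   .   .   .   .   .   .   1  58 128  31   1   .   .   .   8  43   .   .   .
0.236   .   .   .   .   .   .   .   1  53 114  24   .   .   .   .   .   .   .   .   .   .
0.228   .   .   .   .   .   .   1  47 115  16   .
[... 2658 characters left out ...]
 .   .   .   .   .   .   .   .   .   .   .   .   .   .   .   .   .   .
0.172   .   .   .   .   .   .   .   .   .   .   .   .   .   .   .   .   .   .   .   .   .
0.164   .   .   .   .   .   .   .   .   .   .   .   .   .   .   .   .   .   .   .   .   .
0.156   .   .   .   .   .   .   .   .   .   .   .   .   .   .   .   .   .   .   .   .   .
0.148   .   .   .   .   .   .   .   .   .   .   .   .   .   .   .   .   .   .   .   .   .
0.140   .   .   .   .   .   .   .   .   .   .   .   .   .   .   .   .   .   .   .   .   .
0.132   .   .   .   .   .   .   .   .   .   .   .   .   .   .   .   .   .   .   .   .   .
0.124   .   .   .   .   .   .   .   .   .   .   .   .   .   .   .   .   .   .   .   .   .
```

View pics/top4.png

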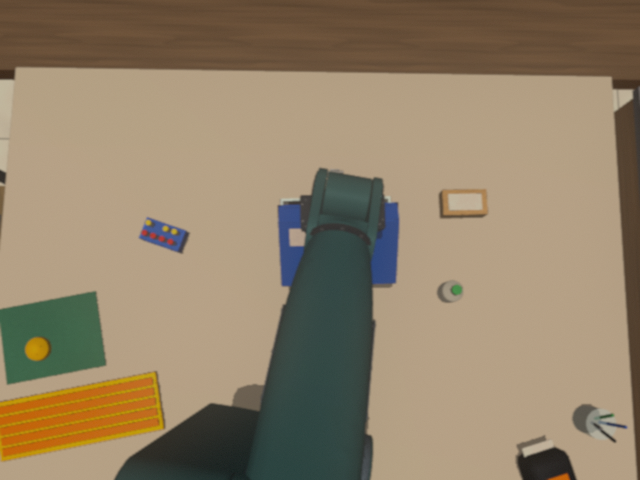

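```bash
python3 - <<'E'
from h import *
c=capture("scene"); save(c,"s5.png",crop=(220,60,380,240),scale=3.3)
Q=tocase(cloud(c)); np.save("pics/Q5.npy",Q)
for lo,hi in((-.016,.016),(-.045,-.02),(.02,.045)):
    m=(Q[...,1]>lo)&(Q[...,1]<hi)&(Q[...,0]>-.12)&(Q[...,0]<.12)&(Q[...,2]>.13)&(Q[...,2]<.34)
    P=Q[m]; print(lo)
    H,_,_=np.histogram2d(P[:,2],P[:,0],bins=[np.arange(.13,.35,.01),np.arange(-.06,.1,.008)])
    print("      "," ".join("%3d"%(1000*v+4) for v in np.arange(-.06,.092,.008)))
    for i in range(len(H))[::-1]: print("%.3f "%(.135+.01*i)," ".join("%3d"%v if v else "  ." for v in H[i]))
E
```

```text
-0.016
       -56 -48 -40 -32 -23 -15  -7   0   8  16  24  31  40  48  56  64  72  80  88
0.335    .   .   .   .   .   .   .   1   .   .  28  22   .   .   .   .   .   .   .
0.325    .   .   .   .   .   .   1   7   8   7  45  25   .   .   .   .   .   .   .
0.315    .   .   .   .   .   .   3  14  12   8  39  31   .   .   .   .   .   .   .
0.305    .   .   .   .   .   .   3  15  16  15  48  24   .   .   .   .   .   .   .
0.295    .   .   .   .   .   .   3  14  15  16  42  26   .   .   .   .   .   .   .
0.285    .   .   .   .   .   .   4  14  14  14  36  27   .  17   .   .   .   .   .
0.275    .   .   .   .   .   .   1  15  12  15  23  34  13  55  27  43  24   .   .
0.265    .   .   .   .   .   .   .   4   4  19  21  14  17  24  23   8   6   .   .
0.255    .   .   .   .   .   .   .   .   .   .   .   1   3  31  26   .   .   .   .
0.245    .   .   .   .   .   .   .   .   .   .   .   .   .   5  58   .   .   .   .
0.235    1   .   .   .   .   .   .   .   .   .   .   .   .   .   .   .   .   .   .
0.225   43   .   .   .   .   .   .   .   .   .   .   .   .   .   .   .   .   .   .
0.215    .   .
[... 3696 characters left out ...]
   .   .   .   .   .   .   .   .   .
0.205    .   .   .   .   .   .   .   .   .   .   .   .   .   .   .   .   .   .   .
0.195    .   .   .   .   .   .   .   .   .   .   .   .   .   .   .   .   .   .   .
0.185    .   .   .   .   .   .   .   .   .   .   .   .   .   .   .   .   .   .   .
0.175    .   .   .   .   .   .   .   .   .   .   .   .   .   .   .   .   .   .   .
0.165    .   .   .   .   .   .   .   .   .   .   .   .   .   .   .   .   .   .   .
0.155    .   .   .   .   .   .   .   .   .   .   .   .   .   .   .   .   .   .   .
0.145    .   .   .   .   .   .   .   .   .   .   .   .   .   .   .   .   .   .   .
0.135    .   .   .   .   .   .   .   .   .   .   .   .   .   .   .   .   .   .   .
```

View pics/s5.png

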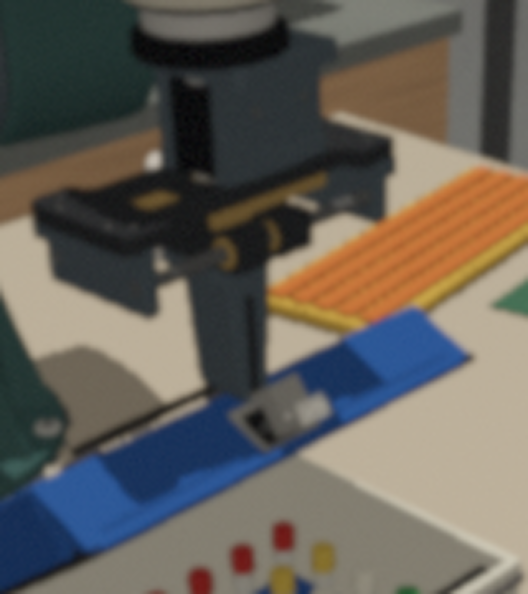

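```bash
python3 - <<'E'
from h import *
s,p,R=st()
c=capture("wrist"); save(c,"w5.png"); np.savez("pics/w5.npz",p=p,R=R,**c)
E
```

```text
t 5.45 tcp [ 0.5222 -0.0602  0.2305] case [ 0.013  -0.0018  0.2305] R [[0.999, 0.031, 0.016], [0.031, -1.0, -0.001], [0.016, 0.001, -1.0]] F [19.78  5.36 27.77] w 0.0004
```

View pics/w5.png

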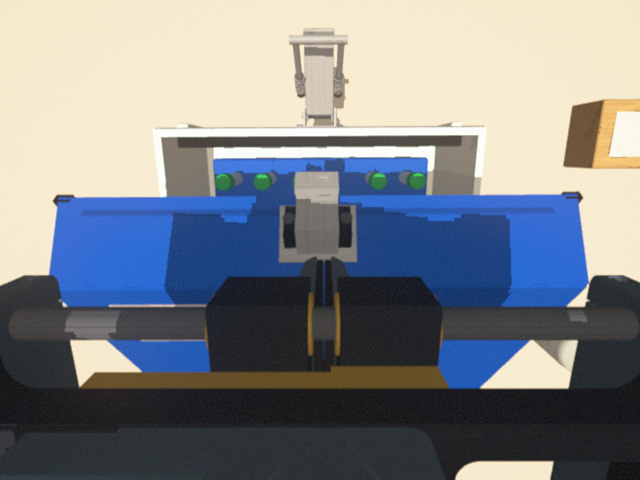

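```bash
python3 - <<'E'
from h import *
d=np.load("pics/w5.npz"); T=d["tool_from_camera"]; Ti=np.linalg.inv(T)
for q in ([0,0,0],[.016,0,0],[-.016,0,0],[.016,.013,0],[.016,0,-.03],[0.0,0,-.03],[.016,.013,-.06]):
    x=Ti[:3,:3]@np.array(q)+Ti[:3,3]; print(q, d["fx"]*x[0]/-x[2]+d["cx"], d["fy"]*-x[1]/-x[2]+d["cy"], -x[2])
W=cloud(dict(d),None if 0 else np.eye(4)); r=d["range_z"]
for row in (230,240,250,255,260,265,270,275): print(row, np.round(r[row,300:350:5],3))
# lid plane in world from wrist depth
P=np.eye(4);P[:3,:3]=d["R"];P[:3,3]=d["p"]
Q=tocase(cloud(dict(d),P@T))
for col in (120,200,450,520): print(col,[np.round(Q[r_,col],3).tolist() for r_ in (200,220,240,260,280,288,293,300,340)])
E
```

```text
[0, 0, 0] 323.42056493644293 267.99092918537855 0.21686122570444893
[0.016, 0, 0] 323.4110972792641 242.71522117731473 0.21283479638693198
[-0.016, 0, 0] 323.42968743307006 292.34516558168986 0.2208876550219659
[0.016, 0.013, 0] 345.08748706789424 242.7167666559078 0.2128161901332133
[0.016, 0, -0.03] 323.3172747000946 257.82479918947047 0.18380029318608304
[0.0, 0, -0.03] 323.330217148812 286.6837565254754 0.1878267225036
[0.016, 0.013, -0.06] 352.9986952253754 278.6100174897811 0.15474718373151541
230 [0.159 0.159 0.159 0.159 0.159 0.16  0.158 0.159 0.175 0.175]
240 [0.164 0.164 0.163 0.164 0.165 0.164 0.164 0.165 0.177 0.176]
250 [0.17  0.171 0.171 0.17  0.169 0.171 0.17  0.17  0.183 0.184]
255 [0.184 0.181 0.182 0.183 0.183 0.183 0.183 0.183 0.183 0.183]
260 [0.182 0.182 0.172 0.174 0.178 0.178 0.178 0.172 0.173 0.183]
265 [0.184 0.166 0.166 0.164 0.17  0.171 0.171 0.165 0.167 0.184]
270 [0.183 0.158 0.16  0.16  0.164 0.164 0.163 0.159 0.159 0.159]
275 [0.153 0.152 0.153 0.153 0.157 0.157 0.157 0.154 0.152 0.152]
120 [[0.057, 0.106, 0.248], [0.047, 0.105, 0.253], [0.037, 0.105, 0.257], [0.028, 0.104, 0.26], [0.018, 0.103, 0.264], [0.014, 0.103, 0.266], [0.011, 0.104, 0.264], [0.005, 0.108, 0.259], [-0.036, 0.13, 0.23]]
200 [[0.057, 0.064, 0.249], [0.047, 0.064, 0.252], [0.037, 0.063, 0.256], [0.028, 0.062, 0.261], [0.018, 0.062, 0.265], [0.014, 0.062, 0.265], [0.011, 0.063, 0.264], [0.004, 0.065, 0.259], [-0.035, 0.078, 0.23]]
450 [[0.057, -0.069, 0.248], [0.046, -0.069, 0.252], [0.037, -0.068, 0.258], [0.027, -0.068, 0.26], [0.018, -0.067, 0.265], [0.013, -0.067, 0.265], [0.009, -0.068, 0.262], [0.004, -0.07, 0.259], [-0.038, -0.084, 0.227]]
520 [[0.057, -0.106, 0.249], [0.046, -0.106, 0.252], [0.036, -0.105, 0.256], [0.027, -0.104, 0.26], [0.018, -0.102, 0.266], [0.013, -0.103, 0.265], [0.009, -0.105, 0.262], [0.003, -0.108, 0.258], [-0.038, -0.13, 0.227]]
```

```bash
python3 - <<'E'
import cv2
for n in("w2","w5"):
    im=cv2.imread(f"pics/{n}.png")[190:310,260:390]; cv2.imwrite(f"pics/{n}z.png",cv2.resize(im,None,fx=4,fy=4,interpolation=cv2.INTER_NEAREST))
a=cv2.imread("pics/w2z.png");b=cv2.imread("pics/w5z.png");cv2.imwrite("pics/w25z.png",cv2.resize(cv2.hconcat([a,b]),None,fx=.75,fy=.75))
E
```

```text
(no output)
```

View pics/w25z.png

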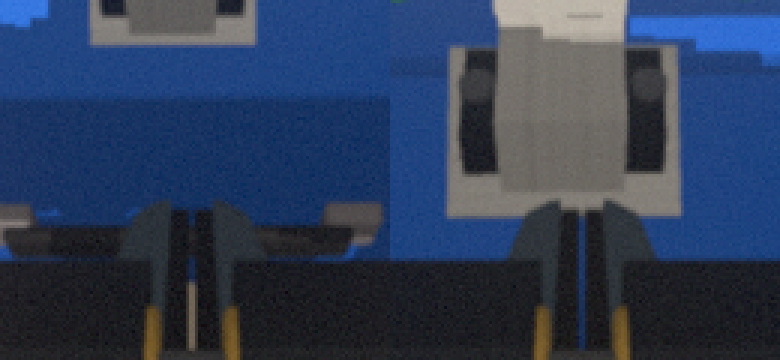

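```bash
python3 - <<'E'
from h import *
d=np.load("pics/scene0.npz"); Pi=np.linalg.inv(d["pose"])
def pr(w):
    x=Pi[:3,:3]@w+Pi[:3,3]; return np.array([d["fx"]*x[0]/-x[2]+d["cx"], d["fy"]*-x[1]/-x[2]+d["cy"]])
p=np.array([0.464,-0.0631,0.3457])
a=pr(p);print(a)
im=cv2.imread("pics/s2.png"); 
for w in (p,p+[0,0,.0188],p+[0,0,.04]): 
    u=pr(w); cv2.circle(im,(int(round(u[0])),int(round(u[1]))),1,(0,0,255),-1)
cv2.imwrite("pics/s2z.png",cv2.resize(im[40:180,200:340],None,fx=4,fy=4,interpolation=cv2.INTER_NEAREST))
im=cv2.imread("pics/s5.png"); p=np.array([.5222,-.0602,.2305])
for w in (p,p+[0,0,.0188],p+[0,0,.04]):
    u=(pr(w)-[220,60])*3.3; print(u); cv2.circle(im,(int(round(u[0])),int(round(u[1]))),3,(0,0,255),-1)
cv2.imwrite("pics/s5z.png",im)
E
```

```text
[265.53503932 125.86163425]
[238.34148091 445.4712633 ]
[236.59275557 414.94794529]
[234.56844068 379.61431911]
```

View pics/s2z.png

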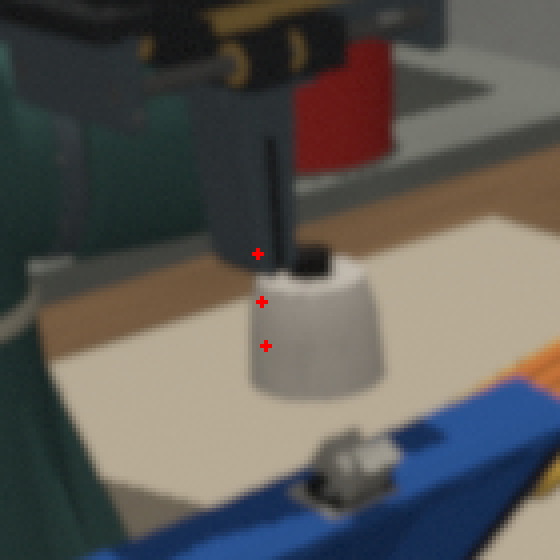

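View pics/s5z.png

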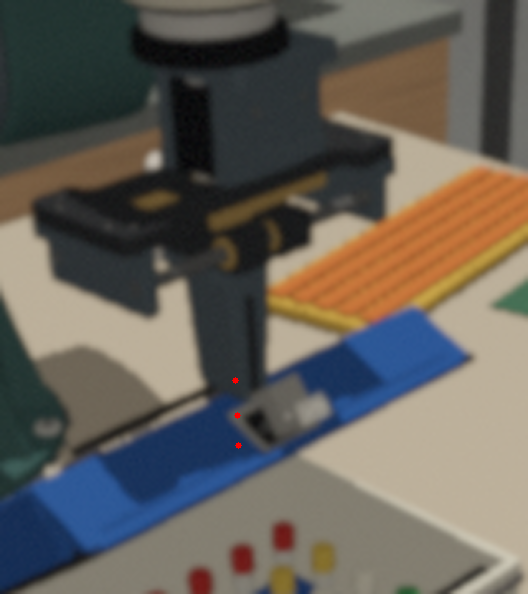

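Call:
{"api": "apply_moves", "payload": {
  "targets": [
    [0,0,0,0,0,-0.006,0],
    [0,0,0,0,0,-0.02,0.03],
    [0,0,0,-0.02,0,-0.03,0.06],
    [0,0,0,-0.03,0,-0.01,0.0912],
    [0,0,0,-0.01,0,0,0.0912],
    [0,0,0,0,0,0,0.0912]
  ]
}}

```text
t: 6.25
tcp_pos: [0.4543, -0.062, 0.2908]
tcp_rot: [[1.0, 0.031, -0.0], [0.031, -1.0, 0.0], [-0.0, -0.0, -1.0]]
force: [0.4, -0.6, -0.3]
width: 0.0478
```

```bash
python3 - <<'E'
from h import *
s,p,R=st()
c=capture("scene"); d=c; Pi=np.linalg.inv(d["pose"])
def pr(w):
    x=Pi[:3,:3]@w+Pi[:3,3]; return np.array([d["fx"]*x[0]/-x[2]+d["cx"], d["fy"]*-x[1]/-x[2]+d["cy"]])
pts=[pr(p+R@np.array(q)) for q in([0,0,0],[0,.0456,0],[0,-.0456,0],[0,.0456,-.02],[0,-.0456,-.02])]
save(c,"s6.png",pts,crop=(150,0,450,230),scale=2.6)
w=capture("wrist"); save(w,"w6.png")
E
```

```text
t 6.25 tcp [ 0.4543 -0.062   0.2908] case [-0.0549 -0.0012  0.2908] R [[1.0, 0.031, -0.0], [0.031, -1.0, 0.0], [-0.0, -0.0, -1.0]] F [ 0.45 -0.61 -0.31] w 0.0478
```

View pics/s6.png

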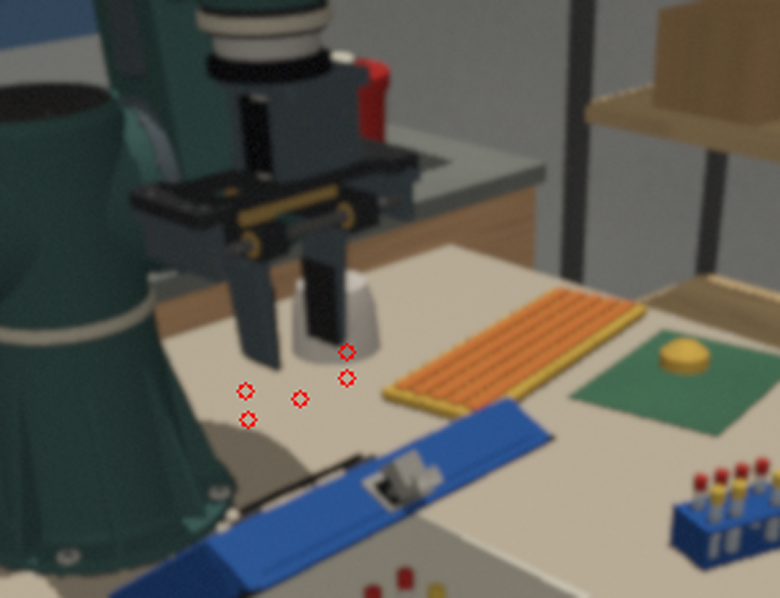

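View pics/w6.png

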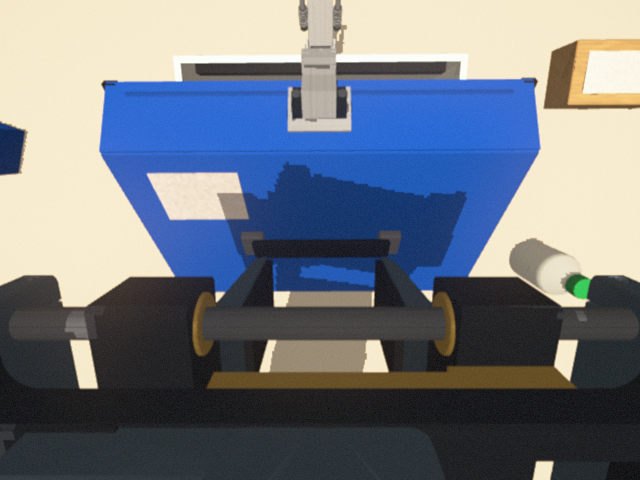

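```bash
python3 - <<'E'
from h import *
s,p,R=st()
c=capture("scene"); Q=(cloud(c)-p)@R   # tool coords
m=(abs(Q[...,0])<.05)&(abs(Q[...,1])<.08)&(Q[...,2]>-.09)&(Q[...,2]<.02)
P=Q[m]
H,_,_=np.histogram2d(P[:,2],P[:,1],bins=[np.arange(-.09,.021,.006),np.arange(-.08,.081,.008)])
print("scene z/y"); 
for i in range(len(H)): print("%.3f "%(-.087+.006*i)," ".join("%3d"%v if v else "  ." for v in H[i]))
w=capture("wrist"); save(w,"w7.png")
T=w["tool_from_camera"]; Q=cloud(w,T)
m=(abs(Q[...,0])<.05)&(abs(Q[...,1])<.08)&(Q[...,2]>-.09)&(Q[...,2]<.02)
P=Q[m]
print("wrist z/y")
H,_,_=np.histogram2d(P[:,2],P[:,1],bins=[np.arange(-.09,.021,.006),np.arange(-.08,.081,.008)])
for i in range(len(H)): print("%.3f "%(-.087+.006*i)," ".join("%3d"%v if v else "  ." for v in H[i]))
print("wrist z/x")
H,_,_=np.histogram2d(P[:,2],P[:,0],bins=[np.arange(-.09,.021,.006),np.arange(-.05,.051,.005)])
for i in range(len(H)): print("%.3f "%(-.087+.006*i)," ".join("%3d"%v if v else "  ." for v in H[i]))
E
```

```text
t 6.35 tcp [ 0.4549 -0.062   0.2907] case [-0.0543 -0.0012  0.2907] R [[1.0, 0.031, -0.001], [0.031, -1.0, 0.0], [-0.001, -0.0, -1.0]] F [ 0.26 -0.45 -0.16] w 0.0556
scene z/y
-0.087    .   .   .   .   .  10  49   .   .   .   .   .   .   4  11  44   .   .   .   .
-0.081    .   .   .   .   .   7  52   .   .   .   .   .   .   5  18  33   .   .   .   .
-0.075    .   .   .   .   .   8  46   .   .   .   .   .   .   4  28  24   .   .   .   .
-0.069    .   .   .   .   .   9  43   .   .   .   .   .   .   3  35  17   .   .   .   .
-0.063    .   .   .   .   .   9  50   .   .   .   .   .   .   4  38  12   .   .   .   .
-0.057    .   .   .   .   .   6  41   .   .   .   .   .   .   3  46   4   .   .   .   .
-0.051    .   .   .   .   .   8  43   .   .   .   .   .   .   4  52   1   .   .   .   .
-0.045    .   .   .   .   .   3  49   .   .   .   .   .   .   3  41   .   .   .   .   .
-0.039    .   .   .   .   .   3  44   .   .   .   .   .   .   4  35   .   .   .   .   .
-0.033    .   .   .   .   .   .   6   .   .   .   .   .   .   .   2   .   .   .   .   .
-0.027    .   .   .   .   .   .   .   .   . 
[... 3138 characters left out ...]
-0.027    .   .   .   .   .   .   .   .   .   .   .   .   .   .   .   .   .   .   .   .
-0.021    .   .   .   .   .   .   .   .   .   .   .   .   .   .   .   .   .   .   .   .
-0.015    .   .   .   .   .   .   .   .   .   .   .   .   .   .   .   .   .   .   .   .
-0.009    .   .   .   .   .   .   .   .   .   .   .   .   .   .   .   .   .   .   .   .
-0.003    .   .   .   .   .   .   .   .   .   .   .   .   .   .   .   .   .   .   .   .
0.003    .   .   .   .   .   .   .   .   .   .   .   .   .   .   .   .   .   .   .   .
0.009    .   .   .   .   .   .   .   .   .   .   .   .   .   .   .   .   .   .   .   .
0.015    .   .   .   .   .   .   .   .   .   .   .   .   .   .   .   .   .   .   .   .
```

Call:
{"api": "apply_moves", "payload": {
  "targets": [
    [0,0,0,0.005,0,0.02,0],
    [0,0,0,0.005,0,0.02,0],
    [0,0,0,0.005,0,0.015,0],
    [0,0,0,0.003,0,0.008,0],
    [0,0,0,0.004,0,0.006,0],
    [0,0,0,0.004,0,0.005,0],
    [0,0,0,0,0,0,0]
  ]
}}

```text
t: 7.32
tcp_pos: [0.4806, -0.0612, 0.2172]
tcp_rot: [[1.0, 0.031, -0.0], [0.031, -1.0, 0.0], [-0.0, -0.0, -1.0]]
force: [-0.3, -0.6, -0.2]
width: 0.0014
```

```bash
python3 - <<'E'
from h import *
s,p,R=st()
E
```

```text
t 7.33 tcp [ 0.4806 -0.0612  0.2172] case [-0.0286 -0.0013  0.2172] R [[1.0, 0.031, -0.0], [0.031, -1.0, 0.0], [-0.0, -0.0, -1.0]] F [-0.31 -0.64 -0.19] w 0.0014
```

Call:
{"api": "apply_moves", "payload": {
  "targets": [
    [0,0,0,0.0035,0,0.0035,0],
    [0,0,0,0.0035,0,0.003,0],
    [0,0,0,0.0055,0,0.005,0],
    [0,0,0,0.0055,0,0.005,0]
  ]
}}

```text
t: 7.82
tcp_pos: [0.4992, -0.0606, 0.2012]
tcp_rot: [[1.0, 0.031, 0.001], [0.031, -1.0, -0.0], [0.001, 0.0, -1.0]]
force: [-1.2, 0.8, 6.4]
width: 0.0001
```

Call:
{"api": "apply_moves", "payload": {
  "targets": [
    [0,0,0,0.0052,0,0.0055,0],
    [0,0,0,0.0052,0,0.0055,0],
    [0,0,0,0.0046,0,0.006,0],
    [0,0,0,0.0046,0,0.006,0]
  ]
}}

```text
t: 8.32
tcp_pos: [0.519, -0.06, 0.1782]
tcp_rot: [[1.0, 0.031, 0.002], [0.031, -1.0, 0.0], [0.002, -0.0, -1.0]]
force: [-0.8, 1.7, 5.0]
width: 0.0004
```

```bash
python3 - <<'E'
from h import *
s,p,R=st()
c=capture('scene'); save(c,'s8.png',crop=(150,0,450,360),scale=1.6)
Q=tocase(cloud(c)); m=(abs(abs(Q[...,1])-.09)<.04)&(Q[...,0]>-.05)&(Q[...,0]<.12)&(Q[...,2]>.15)&(Q[...,2]<.30)
P=Q[m];print(np.percentile(P[:,2],99),P[np.argsort(P[:,2])[-10:]].mean(0))
E
```

```text
t 8.32 tcp [ 0.519  -0.06    0.1782] case [ 0.0098 -0.0014  0.1782] R [[1.0, 0.031, 0.002], [0.031, -1.0, 0.0], [0.002, -0.0, -1.0]] F [-0.79  1.75  5.04] w 0.0004
0.29824784130038895 [ 0.01729105 -0.05267512  0.29967488]
```

View pics/s8.png

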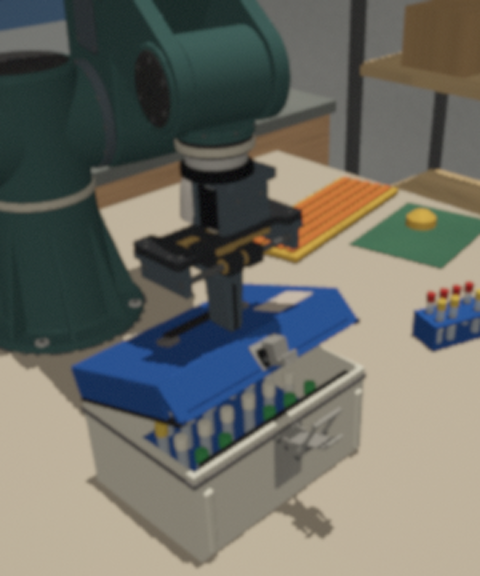

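Closing nicely at about 5 N. Continuing along the arc.

Call:
{"api": "apply_moves", "payload": {
  "targets": [
    [0,0,0,0.004,0,0.0062,0],
    [0,0,0,0.004,0,0.0065,0],
    [0,0,0,0.0033,0,0.0067,0],
    [0,0,0,0.0033,0,0.0067,0]
  ]
}}

```text
t: 8.88
tcp_pos: [0.5333, -0.0595, 0.1519]
tcp_rot: [[1.0, 0.031, 0.001], [0.031, -1.0, 0.0], [0.001, -0.0, -1.0]]
force: [0.3, 2.6, 5.5]
width: 0.0004
```

Call:
{"api": "apply_moves", "payload": {
  "targets": [
    [0,0,0,0.0026,0,0.006,0],
    [0,0,0,0.0025,0,0.005,0],
    [0,0,0,0,0,0.002,0],
    [0,0,0,0,0,0.001,0]
  ]
}}

```text
t: 9.38
tcp_pos: [0.5381, -0.0595, 0.1378]
tcp_rot: [[1.0, 0.031, 0.001], [0.031, -1.0, -0.0], [0.001, 0.0, -1.0]]
force: [3.2, 0.7, 4.4]
width: 0.0005
```

```bash
python3 - <<'E'
from h import *
s,p,R=st()
c=capture('scene'); save(c,'s9.png',crop=(150,0,450,360),scale=1.6)
E
```

```text
t 9.38 tcp [ 0.5381 -0.0595  0.1378] case [ 0.029  -0.0016  0.1378] R [[1.0, 0.031, 0.001], [0.031, -1.0, -0.0], [0.001, 0.0, -1.0]] F [3.18 0.68 4.38] w 0.0005
```

View pics/s9.png

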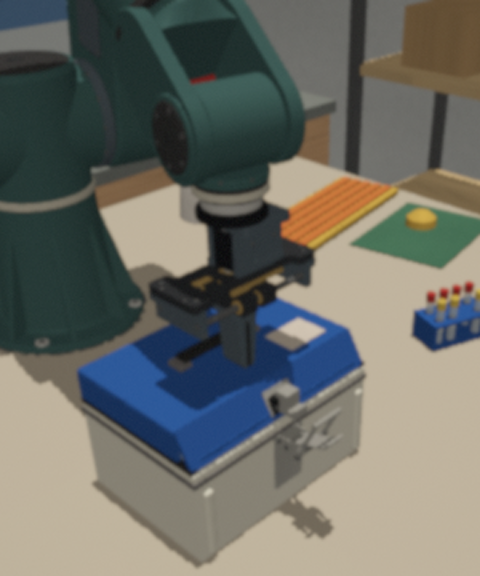

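Call:
{"api": "apply_moves", "payload": {
  "targets": [
    [0,0,0,0,0,0.001,0],
    [0,0,0,0,0,0.001,0],
    [0,0,0,0,0,0,0]
  ]
}}

```text
t: 9.8
tcp_pos: [0.5382, -0.0595, 0.1362]
tcp_rot: [[1.0, 0.031, 0.001], [0.031, -1.0, -0.0], [0.001, 0.0, -1.0]]
force: [3.8, 0.8, 8.1]
width: 0.0004
```

Call:
{"api": "apply_moves", "payload": {
  "targets": [
    [0,0,0,0,0,0.001,0],
    [0,0,0,0,0,0,0]
  ]
}}

```text
t: 10.05
tcp_pos: [0.5384, -0.0596, 0.1358]
tcp_rot: [[1.0, 0.031, 0.001], [0.031, -1.0, -0.0], [0.001, 0.0, -1.0]]
force: [-0.5, 1.4, 17.1]
width: 0.0006
```

Call:
{"api": "apply_moves", "payload": {
  "targets": [
    [0,0,0,0,0,0,0],
    [0,0,0,0,0,-0.03,0.03],
    [0,0,0,0.02,0,-0.05,0.0912],
    [0,0,0,0.04,0,-0.03,0.0912],
    [0,0,0,0.04,0,0,0.0912],
    [0,0,0,0.01,0,0,0.0912],
    [0,0,0,0,0,0,0.0912],
    [0,0,0,0,0,0,0.0912]
  ]
}}

```text
t: 11.05
tcp_pos: [0.6463, -0.0561, 0.244]
tcp_rot: [[1.0, 0.031, -0.002], [0.031, -1.0, 0.0], [-0.002, -0.0, -1.0]]
force: [-0.1, -0.0, 0.5]
width: 0.0675
```

```bash
python3 - <<'E'
from h import *
s,p,R=st()
c=capture('wrist'); save(c,'w10.png'); np.savez("pics/w10.npz",p=p,R=R,**c)
for th in("bail_bar","bail_loop","keeper_mark","lever"):
    for d in trace(th,"wrist")[:2]: print(th,round(d["p"],2),np.round(d["point"]),d["region"].sum())
s,p,R=st()
c=capture('scene'); save(c,'s10.png',crop=(150,60,450,360),scale=2);np.savez("pics/s10.npz",**c)
E
```

```text
t 11.05 tcp [ 0.6463 -0.0561  0.244 ] case [ 0.1372 -0.0019  0.244 ] R [[1.0, 0.031, -0.002], [0.031, -1.0, 0.0], [-0.002, -0.0, -1.0]] F [-0.09 -0.02  0.46] w 0.0675
bail_bar 0.67 [321. 208.] 466
bail_loop 0.65 [316. 205.] 466
keeper_mark 0.9 [322. 294.] 13760
keeper_mark 0.67 [324. 272.] 22733
lever 0.74 [316. 214.] 1797
t 11.30 tcp [ 0.6472 -0.0561  0.2448] case [ 0.1381 -0.0019  0.2448] R [[1.0, 0.031, 0.0], [0.031, -1.0, -0.0], [0.0, 0.0, -1.0]] F [-0.04  0.42  0.  ] w 0.0876
```

View pics/w10.png

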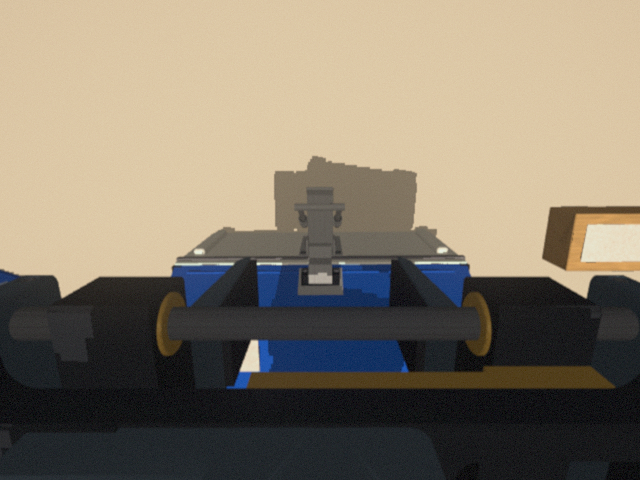

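View pics/s10.png

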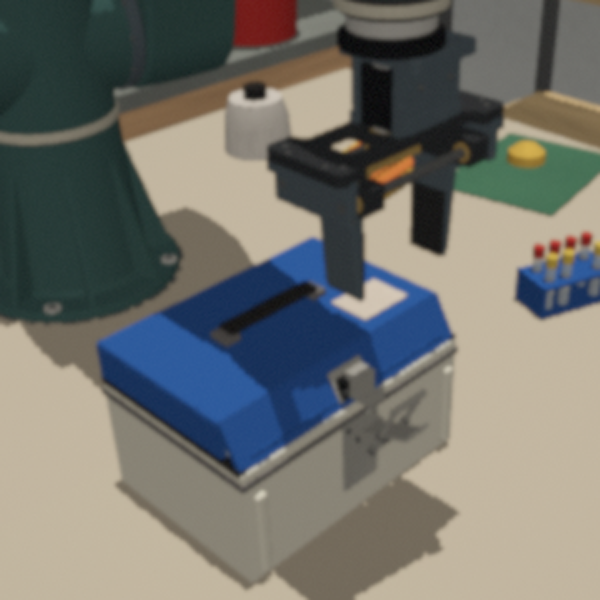

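```bash
python3 - <<'E'
from h import *
d=dict(np.load("pics/w10.npz")); T=d["tool_from_camera"]; P=np.eye(4);P[:3,:3]=d["R"];P[:3,3]=d["p"]
Q=tocase(cloud(d,P@T)); np.save("pics/Q10.npy",Q)
im=d["color"][180:310,270:375,::-1]; cv2.imwrite("pics/w10z.png",cv2.resize(im,None,fx=6,fy=4.6,interpolation=cv2.INTER_CUBIC))
for col in (299,302,320,338,341):
    print(col); print([ (r,)+tuple(np.round(1000*Q[r,col]).astype(int)) for r in range(186,300,3)])
for row in (203,205,206,207,208,209,211): print(row,[tuple(np.round(1000*Q[row,c]).astype(int)) for c in range(290,352,5)])
E
```

```text
299
[(186, np.int64(161), np.int64(29), np.int64(1)), (189, np.int64(157), np.int64(29), np.int64(1)), (192, np.int64(154), np.int64(29), np.int64(1)), (195, np.int64(150), np.int64(29), np.int64(2)), (198, np.int64(146), np.int64(29), np.int64(2)), (201, np.int64(142), np.int64(30), np.int64(1)), (204, np.int64(163), np.int64(18), np.int64(157)), (207, np.int64(161), np.int64(18), np.int64(158)), (210, np.int64(158), np.int64(18), np.int64(159)), (213, np.int64(153), np.int64(19), np.int64(147)), (216, np.int64(145), np.int64(21), np.int64(119)), (219, np.int64(143), np.int64(21), np.int64(122)), (222, np.int64(139), np.int64(22), np.int64(116)), (225, np.int64(111), np.int64(30), np.int64(1)), (228, np.int64(107), np.int64(30), np.int64(0)), (231, np.int64(103), np.int64(30), np.int64(1)), (234, np.int64(102), np.int64(30), np.int64(13)), (237, np.int64(102), np.int64(29), np.int64(28)), (240, np.int64(102), np.int64(28), np.int64(42)), (243, np.int64(102), np.int64(27), np.int64(56)), (246, np.int64(102), np.int64(26), np.int64(68)), (249, np.int64(102), np.int64(25), np.int64(80)
[... 12149 characters left out ...]
, (np.int64(131), np.int64(-36), np.int64(-1))]
211 [(np.int64(129), np.int64(41), np.int64(0)), (np.int64(129), np.int64(35), np.int64(2)), (np.int64(156), np.int64(18), np.int64(154)), (np.int64(129), np.int64(22), np.int64(2)), (np.int64(150), np.int64(11), np.int64(121)), (np.int64(151), np.int64(6), np.int64(122)), (np.int64(151), np.int64(1), np.int64(121)), (np.int64(150), np.int64(-3), np.int64(121)), (np.int64(151), np.int64(-8), np.int64(121)), (np.int64(129), np.int64(-16), np.int64(0)), (np.int64(156), np.int64(-16), np.int64(151)), (np.int64(129), np.int64(-29), np.int64(1)), (np.int64(129), np.int64(-35), np.int64(2))]<stdin>:6: RuntimeWarning: invalid value encountered in cast
```

View pics/w10z.png

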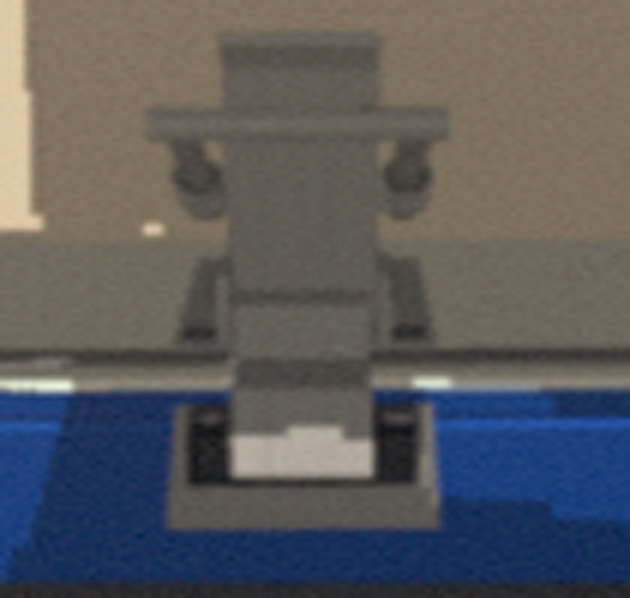

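```bash
python3 - <<'E'
from h import *
d=dict(np.load("pics/s10.npz")); p=np.array([.6472,-.0561,.2448]); R=np.array([[1,.031,0],[.031,-1,0],[0,0,-1.]])
Q=(cloud(d)-p)@R
m=(abs(Q[...,0])<.06)&(abs(Q[...,1])<.12)&(Q[...,2]>-.19)&(Q[...,2]<0)
P=Q[m]
for a,l in((1,"y"),(0,"x")):
    H,_,_=np.histogram2d(P[:,2],P[:,a],bins=[np.arange(-.19,-.02,.008),np.arange(-.12,.121,.01)])
    print(l)
    for i in range(len(H)): print("%.3f "%(-.186+.008*i)," ".join("%3d"%v if v else "  ." for v in H[i]))
E
```

```text
y
-0.186    .   .   .   .   .   .   1  20  24  27  27  25  33 151   .   .   .   .   .   .   .   .   .   .
-0.178    .   .   .   .   .   .   .  23  25  24  24  32  28 166   .   .   .   .   .   .   .   .   .   .
-0.170    .   .   .   .   .   .   .  18  27  16  16  23  26 155   .   .   .   .   .   .   .   .   .   .
-0.162    .   .   .   .   .   .   .  20  30  29  18  25  28 162   1   .   .   .   .   .   1   .   .   .
-0.154    .   .   .  54  77  76  40  23  26  24  26  24  25  81 155  70  74  56 151 182 259 100   .   .
-0.146    .   .   .  11  19  15  18   9  10   7  10  17  28  23  60  33  36   4   6  18 158  44   .   .
-0.138    .   .   .   6  67  39  56  60   .   .   .   3   8  11   6   7  15  49  38  18 128   1   .   .
-0.130    .   .   .   1  23  17  21 101  23  24  24  26  40  34  29  26   7  32  30  28 195   .   .   .
-0.122    .   .   .   1  18  14  19  95   1   2   4   2   1   3   2   4   3  24  29  20 200   .   .   .
-0.114    .   .   .   .  10   .   6  54   .   .   .   .   .   .   .   .   .   .   1   6  92   .   .   .
-0.106    .   .   .   .   .   .  12  55   .   .   .   .   
[... 2571 characters left out ...]
   .   .   .   .   .  34  43  46  73   .   .   .   .   .   .   .   .   .   .
-0.066    .   .   .   .   .   .   .   .   .   .  28  43  44  63   .   .   .   .   .   .   .   .   .   .
-0.058    .   .   .   .   .   .   .   .   .   .  32  38  43  65   .   .   .   .   .   .   .   .   .   .
-0.050    .   .   .   .   .   .   .   .   .   .  30  46  35  60   .   .   .   .   .   .   .   .   .   .
-0.042    .   .   .   .   .   .   .   .   .   .  22  38  37  50   .   .   .   .   .   .   .   .   .   .
-0.034    .   .   .   .   .   .   .   .   .   .   9  11   9  17   .   .   .   .   .   .   .   .   .   .
-0.026    .   .   .   .   .   .   .   .   .   .   .   .   .   .   .   .   .   .   .   .   .   .   .   .
```

Call:
{"api": "apply_moves", "payload": {
  "targets": [
    [0,0,0,0.015,-0.003,0.04,0.07],
    [0,0,0,0.0144,0,0.04,0.07],
    [0,0,0,0,0,0.03,0.07],
    [0,0,0,0,0,0.02,0.065],
    [0,0,0,0,0,0,0.06]
  ],
  "squeeze": 10
}}

```text
t: 11.98
tcp_pos: [0.6761, -0.0521, 0.1136]
tcp_rot: [[1.0, 0.031, -0.002], [0.031, -1.0, 0.0], [-0.002, -0.0, -1.0]]
force: [0.4, -0.1, 0.3]
width: 0.0602
```

```bash
python3 - <<'E'
from h import *
s,p,R=st()
c=capture('scene'); save(c,'s11.png',crop=(250,120,430,300),scale=3.3)
c=capture('wrist'); save(c,'w11.png',crop=(230,150,420,300),scale=4)
np.savez("pics/w11.npz",p=p,R=R,**c)
E
```

```text
t 11.97 tcp [ 0.6761 -0.0521  0.1136] case [0.1671 0.001  0.1136] R [[1.0, 0.031, -0.002], [0.031, -1.0, 0.0], [-0.002, -0.0, -1.0]] F [ 0.43 -0.1   0.3 ] w 0.0602
```

View pics/s11.png

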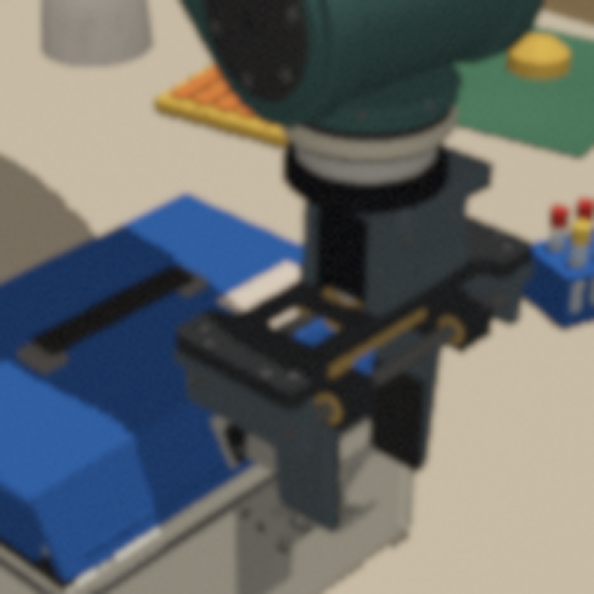

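View pics/w11.png

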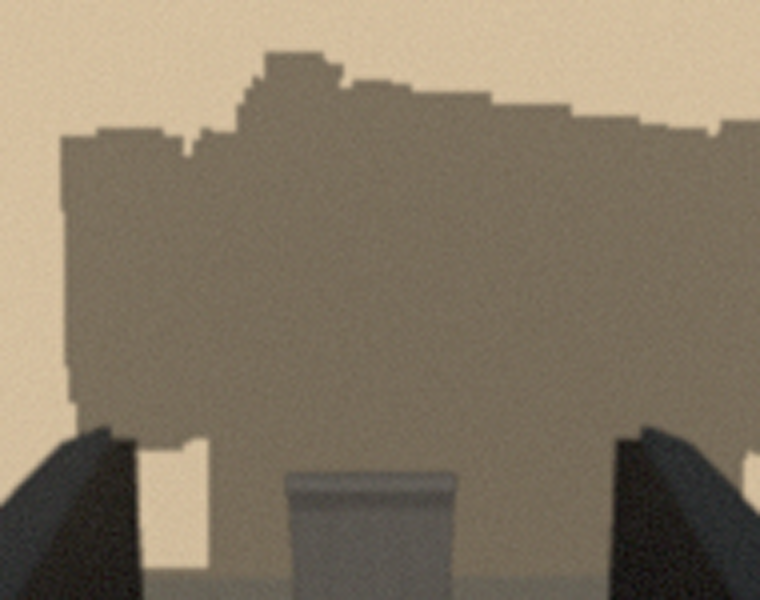

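Call:
{"api": "apply_moves", "payload": {
  "targets": [
    [0,0,0,0,0,0,0.04],
    [0,0,0,0,0,0,0.038],
    [0,0,0,0,0,0,0.038],
    [0,0,0,0,0,0,0.038]
  ],
  "squeeze": 10
}}

```text
t: 12.58
tcp_pos: [0.6772, -0.052, 0.115]
tcp_rot: [[1.0, 0.031, 0.001], [0.031, -1.0, 0.0], [0.001, -0.0, -1.0]]
force: [-0.2, 1.6, 1.3]
width: 0.0415
```

```bash
python3 - <<'E'
from h import *
s,p,R=st()
c=capture('wrist'); save(c,'w12.png')
E
```

```text
t 12.57 tcp [ 0.6772 -0.052   0.115 ] case [0.1682 0.0011 0.115 ] R [[1.0, 0.031, 0.001], [0.031, -1.0, 0.0], [0.001, -0.0, -1.0]] F [-0.19  1.55  1.28] w 0.0415
```

View pics/w12.png

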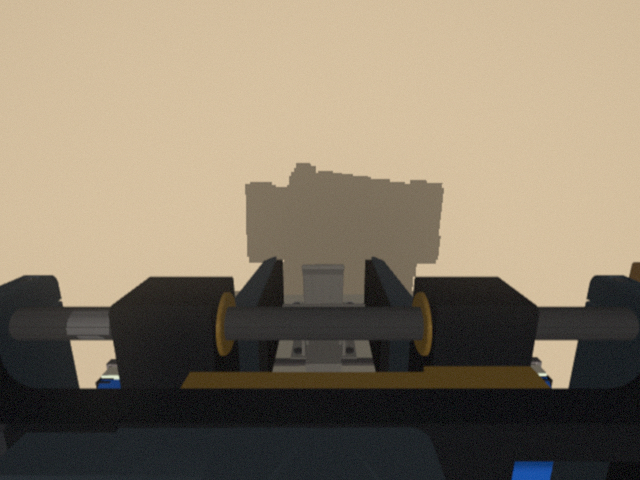

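Call:
{"api": "apply_moves", "payload": {
  "targets": [
    [0,0,0,-0.008,0,-0.002,0.038],
    [0,0,0,-0.009,0,-0.002,0.038],
    [0,0,0,-0.009,0,0,0.038],
    [0,0,0,-0.008,0,0,0.038],
    [0,0,0,0,0,0,0.038]
  ]
}}

```text
t: 13.25
tcp_pos: [0.6421, -0.0532, 0.1185]
tcp_rot: [[1.0, 0.031, -0.001], [0.031, -1.0, -0.0], [-0.001, -0.0, -1.0]]
force: [1.1, 2.2, -1.0]
width: 0.0413
```

```bash
python3 - <<'E'
from h import *
s,p,R=st()
c=capture('scene'); save(c,'s13.png',crop=(250,120,430,300),scale=3.3)
c=capture('wrist'); save(c,'w13.png',crop=(230,230,420,380),scale=4)
np.savez("pics/w13.npz",p=p,R=R,**c)
E
```

```text
t 13.25 tcp [ 0.6421 -0.0532  0.1185] case [0.1331 0.0011 0.1185] R [[1.0, 0.031, -0.001], [0.031, -1.0, -0.0], [-0.001, -0.0, -1.0]] F [ 1.08  2.23 -1.  ] w 0.0413
```

View pics/s13.png

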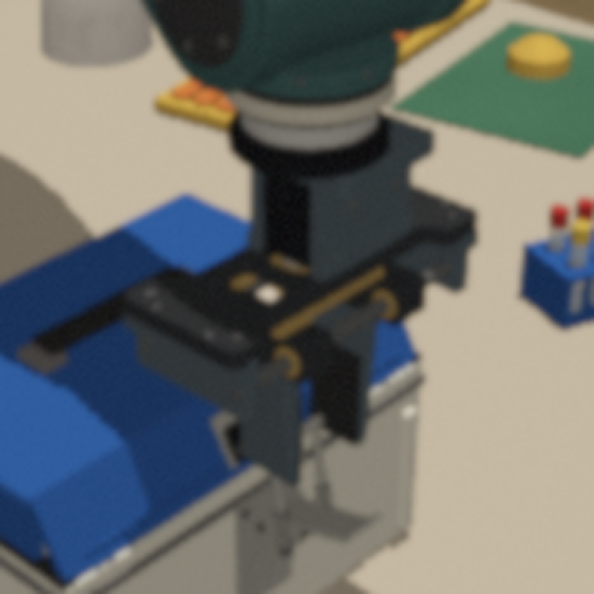

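View pics/w13.png

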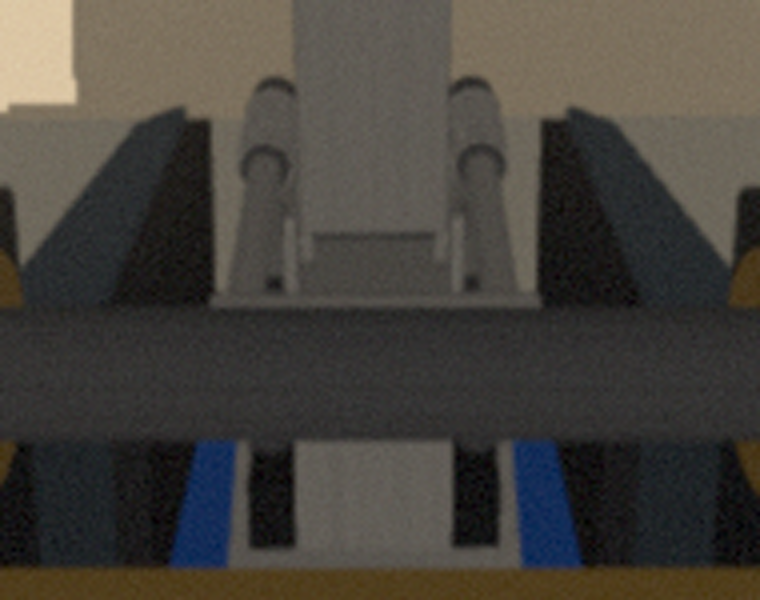

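```bash
python3 - <<'E'
from h import *
d=dict(np.load("pics/w13.npz")); T=d["tool_from_camera"]; P=np.eye(4);P[:3,:3]=d["R"];P[:3,3]=d["p"]
Qt=cloud(d,T); Q=tocase(cloud(d,P@T))
for r in range(296,310): print(r,[tuple((np.round(1000*Q[r,c],1))) for c in (298,305,320,335)], np.round(1000*Qt[r,320],1))
for r in range(340,372,4): print(r,[tuple((np.round(1000*Q[r,c],1))) for c in (310,320,330)])
E
```

```text
296 [(np.float64(104.8), np.float64(18.8), np.float64(95.8)), (np.float64(105.1), np.float64(13.9), np.float64(96.6)), (np.float64(123.4), np.float64(3.0), np.float64(138.5)), (np.float64(123.6), np.float64(-5.4), np.float64(138.8))] [ -9.7  -1.9 -20. ]
297 [(np.float64(104.7), np.float64(18.7), np.float64(97.3)), (np.float64(123.3), np.float64(11.4), np.float64(139.4)), (np.float64(123.3), np.float64(3.0), np.float64(139.4)), (np.float64(123.7), np.float64(-5.4), np.float64(140.5))] [ -9.9  -1.9 -20.9]
298 [(np.float64(104.1), np.float64(18.7), np.float64(97.6)), (np.float64(123.7), np.float64(11.3), np.float64(141.8)), (np.float64(123.6), np.float64(3.0), np.float64(141.5)), (np.float64(123.5), np.float64(-5.4), np.float64(141.5))] [ -9.6  -1.9 -23. ]
299 [(np.float64(105.2), np.float64(18.4), np.float64(101.8)), (np.float64(123.3), np.float64(11.3), np.float64(142.1)), (np.float64(123.5), np.float64(3.0), np.float64(142.6)), (np.float64(123.5), np.float64(-5.3), np.float64(142.8))] [ -9.7  -1.9 -24.1]
300 [(np.float64(105.9), np.float64(18.2), np.float64(104.9)), (np.float64(123.2
[... 3186 characters left out ...]
8))]
356 [(np.float64(100.7), np.float64(8.0), np.float64(162.4)), (np.float64(100.7), np.float64(2.9), np.float64(162.5)), (np.float64(100.7), np.float64(-2.2), np.float64(162.5))]
360 [(np.float64(98.8), np.float64(8.0), np.float64(163.1)), (np.float64(97.9), np.float64(2.9), np.float64(161.8)), (np.float64(97.6), np.float64(-2.3), np.float64(161.4))]
364 [(np.float64(95.7), np.float64(8.1), np.float64(161.9)), (np.float64(96.1), np.float64(2.9), np.float64(162.6)), (np.float64(96.7), np.float64(-2.2), np.float64(163.5))]
368 [(np.float64(87.4), np.float64(8.6), np.float64(153.4)), (np.float64(nan), np.float64(nan), np.float64(nan)), (np.float64(87.5), np.float64(-2.4), np.float64(153.6))]
```

Call:
{"api": "apply_moves", "payload": {
  "targets": [
    [0,0,0,-0.0045,0,0,0.038],
    [0,0,0,-0.0045,0,0,0.038],
    [0,0,0,0,0,0,0.038]
  ]
}}

```text
t: 13.72
tcp_pos: [0.6336, -0.0535, 0.1186]
tcp_rot: [[1.0, 0.031, -0.0], [0.031, -1.0, -0.0], [-0.0, 0.0, -1.0]]
force: [1.0, 1.6, -1.9]
width: 0.0411
```

Call:
{"api": "apply_moves", "payload": {
  "targets": [
    [0,0,0,0,0,0.003,0.038],
    [0,0,0,0,0,0.003,0.038],
    [0,0,0,0,0,0,0.038]
  ]
}}

```text
t: 14.1
tcp_pos: [0.6338, -0.0534, 0.1123]
tcp_rot: [[1.0, 0.031, -0.0], [0.031, -1.0, 0.0], [-0.0, -0.0, -1.0]]
force: [0.1, 0.8, -1.4]
width: 0.0416
```

Call:
{"api": "apply_moves", "payload": {
  "targets": [
    [0,0,0,-0.0012,0,0.001,0.038],
    [0,0,0,0,0,0.001,0.038],
    [0,0,0,0,0,0,0.038]
  ]
}}

```text
t: 14.48
tcp_pos: [0.6327, -0.0535, 0.1106]
tcp_rot: [[1.0, 0.031, -0.0], [0.031, -1.0, -0.0], [-0.0, 0.0, -1.0]]
force: [0.9, 2.0, 1.2]
width: 0.0417
```

Call:
{"api": "apply_moves", "payload": {
  "targets": [
    [0,0,0,0,0,0.001,0.038],
    [0,0,0,0,0,0,0.038]
  ]
}}

```text
t: 14.72
tcp_pos: [0.6327, -0.0535, 0.1096]
tcp_rot: [[1.0, 0.031, -0.0], [0.031, -1.0, -0.0], [-0.0, 0.0, -1.0]]
force: [0.4, 1.0, -0.2]
width: 0.0409
```

Call:
{"api": "apply_moves", "payload": {
  "targets": [
    [0,0,0,0,0,0.001,0.038],
    [0,0,0,0,0,0,0.038]
  ]
}}

```text
t: 14.98
tcp_pos: [0.6327, -0.0535, 0.1085]
tcp_rot: [[1.0, 0.031, -0.0], [0.031, -1.0, 0.0], [-0.0, -0.0, -1.0]]
force: [0.8, 1.5, 0.7]
width: 0.0413
```

Call:
{"api": "apply_moves", "payload": {
  "targets": [
    [0,0,0,0,0,0.001,0.038],
    [0,0,0,0,0,0,0.038]
  ]
}}

```text
t: 15.22
tcp_pos: [0.6327, -0.0535, 0.1075]
tcp_rot: [[1.0, 0.031, -0.0], [0.031, -1.0, 0.0], [-0.0, -0.0, -1.0]]
force: [0.4, 1.8, 0.1]
width: 0.0412
```

Call:
{"api": "apply_moves", "payload": {
  "targets": [
    [0,0,0,0,0,0.001,0.038],
    [0,0,0,0,0,0,0.038]
  ]
}}

```text
t: 15.48
tcp_pos: [0.6326, -0.0535, 0.1065]
tcp_rot: [[1.0, 0.031, -0.0], [0.031, -1.0, 0.0], [-0.0, -0.0, -1.0]]
force: [0.5, 1.5, 0.3]
width: 0.0412
```

```bash
python3 - <<'E'
from h import *
s,p,R=st()
c=capture('wrist'); save(c,'w14.png',crop=(230,230,420,380),scale=4)
np.savez("pics/w14.npz",p=p,R=R,**c)
d=c; T=d["tool_from_camera"]; P=np.eye(4);P[:3,:3]=R;P[:3,3]=p
Q=tocase(cloud(d,P@T))
for r in range(292,312): print(r,[tuple((1000*Q[r,c]).round(1).tolist()) for c in (298,305,320,335)])
c=capture('scene'); save(c,'s14.png',crop=(250,120,430,300),scale=3.3)
E
```

```text
t 15.47 tcp [ 0.6326 -0.0535  0.1065] case [0.1237 0.0012 0.1065] R [[1.0, 0.031, -0.0], [0.031, -1.0, 0.0], [-0.0, -0.0, -1.0]] F [0.53 1.45 0.34] w 0.0412
292 [(104.5, 17.7, 98.5), (124.0, 10.5, 144.5), (124.1, 2.8, 144.8), (123.9, -4.8, 144.3)]
293 [(106.1, 17.3, 103.9), (123.8, 10.4, 145.2), (123.7, 2.8, 145.0), (123.6, -4.8, 144.8)]
294 [(105.7, 17.3, 104.4), (123.8, 10.4, 146.4), (124.0, 2.8, 147.0), (123.9, -4.7, 146.9)]
295 [(106.4, 17.0, 107.7), (123.8, 10.3, 147.7), (123.6, 2.8, 147.3), (123.7, -4.7, 147.7)]
296 [(105.5, 17.1, 107.2), (123.5, 10.3, 148.2), (123.7, 2.8, 148.7), (123.6, -4.6, 148.6)]
297 [(104.9, 17.1, 107.3), (123.1, 10.3, 148.5), (122.8, 2.8, 147.9), (122.6, -4.7, 147.7)]
298 [(104.3, 17.1, 107.4), (122.0, 10.3, 147.3), (121.9, 2.8, 147.2), (122.4, -4.7, 148.3)]
299 [(105.0, 16.8, 110.6), (121.9, 10.3, 148.3), (122.0, 2.8, 148.5), (121.6, -4.7, 147.6)]
300 [(104.9, 16.8, 111.8), (120.9, 10.4, 147.4), (121.3, 2.8, 148.3), (121.4, -4.7, 148.5)]
301 [(104.6, 16.7, 112.5), (121.2, 10.3, 149.1), (121.1, 2.8, 148.9), (120.5, -4.7, 147.7)]
302 [(103.7, 16.8, 112.1
[... 185 characters left out ...]
, (118.9, 10.4, 147.7), (119.1, 2.8, 148.2), (119.0, -4.7, 148.1)]
305 [(117.9, 14.0, 146.6), (118.7, 10.3, 148.4), (118.6, 2.8, 148.2), (118.3, -4.7, 147.6)]
306 [(118.2, 13.8, 148.5), (118.6, 10.3, 149.4), (118.3, 2.8, 148.7), (118.1, -4.7, 148.4)]
307 [(157.4, 7.0, 232.3), (157.4, 5.3, 232.4), (157.3, 1.7, 232.2), (157.7, -2.0, 232.9)]
308 [(158.2, 6.9, 234.4), (158.1, 5.2, 234.3), (157.4, 1.7, 232.9), (157.5, -2.0, 233.2)]
309 [(157.8, 6.9, 234.3), (157.6, 5.2, 233.8), (157.4, 1.7, 233.5), (157.7, -1.9, 234.1)]
310 [(157.9, 6.8, 235.0), (158.2, 5.1, 235.6), (157.7, 1.6, 234.5), (157.6, -1.9, 234.3)]
311 [(157.4, 6.9, 234.4), (157.8, 5.2, 235.4), (157.4, 1.6, 234.4), (157.6, -1.9, 234.9)]
```

View pics/w14.png

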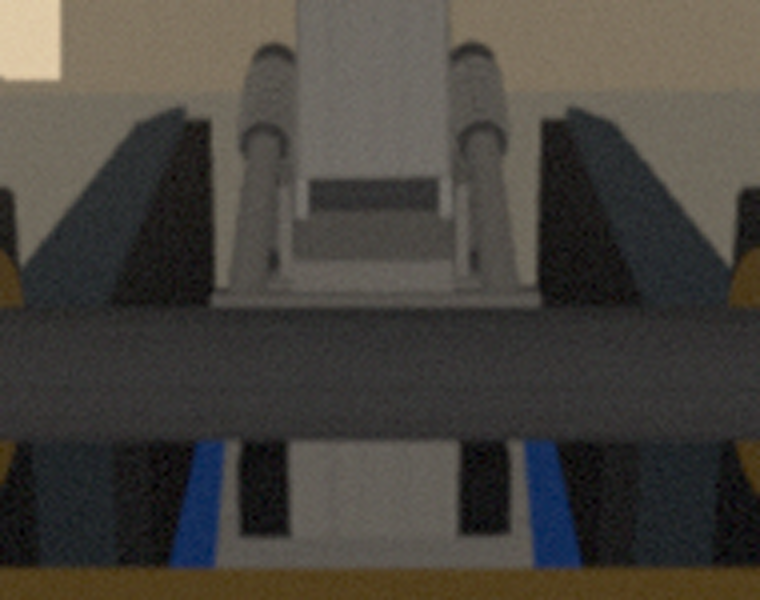

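View pics/s14.png

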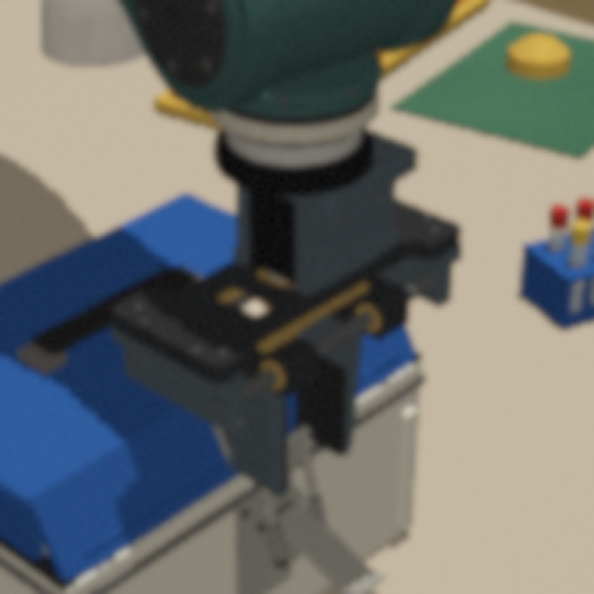

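Call:
{"api": "apply_moves", "payload": {
  "targets": [
    [0,0,0,0,0,0.001,0.038],
    [0,0,0,0,0,0,0.038]
  ]
}}

```text
t: 15.82
tcp_pos: [0.6329, -0.0535, 0.106]
tcp_rot: [[1.0, 0.031, 0.0], [0.031, -1.0, -0.0], [0.0, 0.0, -1.0]]
force: [-3.2, 2.5, 7.1]
width: 0.0412
```

Call:
{"api": "apply_moves", "payload": {
  "targets": [
    [0,0,0,0,0,0.001,0.038],
    [0,0,0,0,0,0,0.038]
  ]
}}

```text
t: 16.08
tcp_pos: [0.633, -0.0535, 0.1054]
tcp_rot: [[1.0, 0.031, 0.0], [0.031, -1.0, -0.0], [0.0, 0.0, -1.0]]
force: [-3.0, 2.7, 9.8]
width: 0.0415
```

Call:
{"api": "apply_moves", "payload": {
  "targets": [
    [0,0,0,0,0,-0.001,0.038],
    [0,0,0,0,0,-0.0005,0.038],
    [0,0,0,0,0,0,0.042],
    [0,0,0,0,0,0,0.05],
    [0,0,0,0,0,0,0.06]
  ]
}}

```text
t: 16.7
tcp_pos: [0.6326, -0.0536, 0.1061]
tcp_rot: [[1.0, 0.031, -0.0], [0.031, -1.0, -0.0], [-0.0, 0.0, -1.0]]
force: [0.2, -0.1, -0.5]
width: 0.0571
```

```bash
python3 - <<'E'
from h import *
s,p,R=st()
c=capture('wrist'); save(c,'w15.png',crop=(230,230,420,380),scale=4)
d=c; T=d["tool_from_camera"]; P=np.eye(4);P[:3,:3]=R;P[:3,3]=p
Q=tocase(cloud(d,P@T))
for r in range(296,308): print(r,[tuple((1000*Q[r,c]).round(1).tolist()) for c in (298,305,320,335)])
E
```

```text
t 16.70 tcp [ 0.6326 -0.0536  0.1061] case [0.1236 0.001  0.1061] R [[1.0, 0.031, -0.0], [0.031, -1.0, -0.0], [-0.0, 0.0, -1.0]] F [ 0.18 -0.13 -0.51] w 0.0571
296 [(106.1, 16.8, 108.1), (123.9, 10.1, 148.7), (123.6, 2.7, 148.1), (123.8, -4.8, 148.5)]
297 [(105.1, 16.9, 107.4), (123.0, 10.1, 147.9), (122.6, 2.7, 147.2), (123.1, -4.8, 148.3)]
298 [(104.5, 16.9, 107.6), (122.4, 10.1, 147.9), (122.4, 2.7, 147.7), (122.5, -4.8, 148.2)]
299 [(104.8, 16.7, 109.6), (121.6, 10.2, 147.2), (121.7, 2.7, 147.5), (122.2, -4.8, 148.6)]
300 [(104.5, 16.7, 110.4), (121.4, 10.2, 148.0), (120.8, 2.7, 146.6), (121.3, -4.8, 147.8)]
301 [(104.4, 16.6, 111.7), (120.4, 10.2, 146.8), (120.6, 2.7, 147.3), (121.1, -4.8, 148.6)]
302 [(104.1, 16.5, 112.5), (120.6, 10.1, 148.5), (120.4, 2.7, 148.1), (120.5, -4.8, 148.4)]
303 [(118.8, 13.9, 145.8), (118.9, 10.3, 146.0), (118.6, 2.7, 145.5), (118.8, -4.9, 145.9)]
304 [(118.9, 13.8, 147.2), (119.7, 10.1, 149.0), (118.9, 2.7, 147.3), (119.0, -4.8, 147.5)]
305 [(118.7, 13.7, 148.0), (118.6, 10.2, 147.7), (118.7, 2.7, 148.1), (117.7, -4.9, 146.0)]
306 [(118.4, 13.7, 148.5), (118.3, 10.2, 148.3), (117.9, 2.7, 147.5), (118.7, -4.8, 149.2)]
307 [(157.8, 6.8, 232.7), (157.7, 5.2, 232.5), (157.7, 1.5, 232.4), (157.4, -2.1, 231.8)]
```

View pics/w15.png

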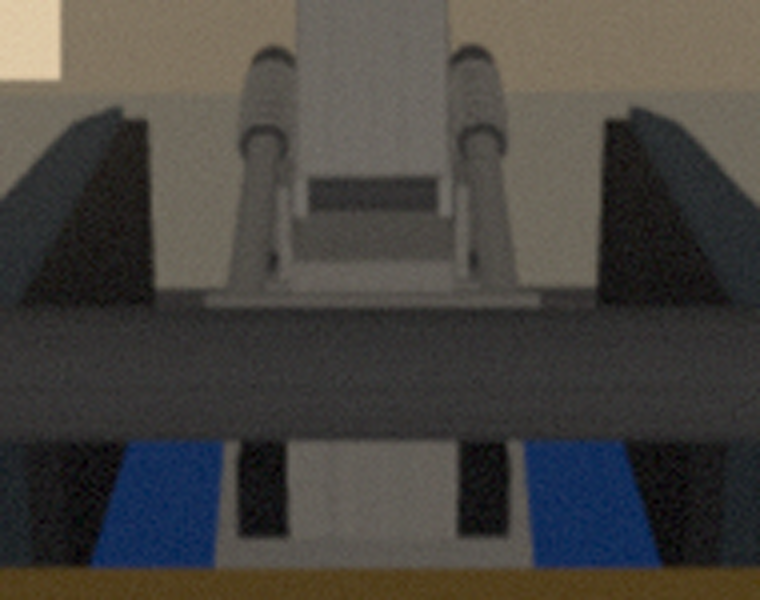

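```bash
cat > lev.py <<'E'
import numpy as np
PV=np.array([.115,.098])
def tcp(L,t,r=.045,gap=0.0):
    u=np.array([np.sin(L),-np.cos(L)]); n=np.array([np.cos(L),np.sin(L)])
    C=PV+r*u+(.007+gap)*n
    T=C+.016*np.array([np.cos(t),-np.sin(t)])
    return T+.033*np.array([-np.sin(t),-np.cos(t)]),C,T
if __name__=="__main__":
    prev=None
    for L,t,g in [(1.36,0,.02),(1.36,0,.005),(1.3,.05,0),(1.2,.1,0),(1.1,.15,0),(1.0,.22,0),(.9,.3,0),(.8,.38,0),(.7,.45,0),(.6,.53,0),(.5,.6,0),(.4,.66,0),(.3,.7,0),(.2,.73,0),(.1,.75,0),(0.03,.75,0)]:
        q,C,T=tcp(L,t,gap=g); print(L,t,"TCP",np.round(q,4),"corner",np.round(C,4),"tip",np.round(T,4),"" if prev is None else np.round(q-prev,4)); prev=q
E
python3 lev.py
```

```text
1.36 0 TCP [0.1807 0.082 ] corner [0.1647 0.115 ] tip [0.1807 0.115 ] 
1.36 0 TCP [0.1775 0.0673] corner [0.1615 0.1003] tip [0.1775 0.1003] [-0.0031 -0.0147]
1.3 0.05 TCP [0.1746 0.0589] corner [0.1602 0.0927] tip [0.1762 0.0919] [-0.003  -0.0084]
1.2 0.1 TCP [0.1721 0.0538] corner [0.1595 0.0882] tip [0.1754 0.0866] [-0.0025 -0.0052]
1.1 0.15 TCP [0.1692 0.0488] corner [0.1583 0.0838] tip [0.1741 0.0814] [-0.0029 -0.005 ]
1.0 0.22 TCP [0.1651 0.0439] corner [0.1566 0.0796] tip [0.1723 0.0761] [-0.0041 -0.0049]
0.9 0.3 TCP [0.1601 0.0393] corner [0.1546 0.0755] tip [0.1699 0.0708] [-0.0049 -0.0046]
0.8 0.38 TCP [0.1548 0.0351] corner [0.1522 0.0717] tip [0.167  0.0657] [-0.0054 -0.0042]
0.7 0.45 TCP [0.1494 0.0314] corner [0.1493 0.0681] tip [0.1638 0.0611] [-0.0054 -0.0037]
0.6 0.53 TCP [0.1433 0.0283] corner [0.1462 0.0648] tip [0.16   0.0567] [-0.0061 -0.0032]
0.5 0.6 TCP [0.1373 0.0256] corner [0.1427 0.0619] tip [0.1559 0.0528] [-0.006  -0.0027]
0.4 0.66 TCP [0.1314 0.0234] corner [0.139  0.0593] tip [0.1516 0.0495] [-0.0059 -0.0022]
0.3 0.7 TCP [0.126  0.0215] corner [0.135  0.0571] tip [0.1472 0.0468] [-0.0054 -0.0019]
0.2 0.73 TCP [0.1207 0.02  ] corner [0.1308 0.0553] tip [0.1427 0.0446] [-0.0052 -0.0015]
0.1 0.75 TCP [0.1157 0.0189] corner [0.1265 0.0539] tip [0.1382 0.043 ] [-0.005  -0.0012]
0.03 0.75 TCP [0.1126 0.0182] corner [0.1233 0.0532] tip [0.1351 0.0423] [-0.0031 -0.0007]
```

Call:
{"api": "apply_moves", "payload": {
  "targets": [
    [0,0,0,0,0,-0.02,0.065],
    [0,0,0,0,0,-0.04,0.065],
    [0,0,0,0.03,0,-0.04,0.04],
    [0,0,0,0.045,0,0,0],
    [0,0,0,0,0,0,0]
  ]
}}

```text
t: 17.38
tcp_pos: [0.7102, -0.0512, 0.2081]
tcp_rot: [[1.0, 0.031, 0.003], [0.031, -1.0, -0.0], [0.003, 0.0, -1.0]]
force: [-0.8, -0.2, 0.3]
width: 0.0381
```

```bash
python3 - <<'E'
from h import *
s,p,R=st()
c=capture('scene'); save(c,'s16.png',crop=(250,120,430,300),scale=3.3)
c=capture('wrist'); save(c,'w16.png',crop=(210,160,440,340),scale=3.4)
d=c; T=d["tool_from_camera"]; P=np.eye(4);P[:3,:3]=R;P[:3,3]=p
Q=tocase(cloud(d,P@T)); m=(abs(Q[...,1]-.001)<.008)&(Q[...,0]>.1)&(Q[...,2]>.03)&(Q[...,0]<.22)&(Q[...,2]<.17)
A=Q[m]; 
for x in np.arange(.104,.21,.004):
    k=abs(A[:,0]-x)<.002
    if k.any(): print(round(x,3),np.round(np.percentile(A[k,2],[5,50,95]),4))
E
```

```text
t 17.38 tcp [ 0.7102 -0.0512  0.2081] case [0.2012 0.0008 0.2081] R [[1.0, 0.031, 0.003], [0.031, -1.0, -0.0], [0.003, 0.0, -1.0]] F [-0.76 -0.22  0.3 ] w 0.0381
0.104 [0.1622 0.1632 0.1639]
0.108 [0.162  0.1631 0.1642]
0.112 [0.148  0.1591 0.1638]
0.116 [0.1479 0.1503 0.1616]
0.12 [0.1496 0.15   0.1514]
0.128 [0.1012 0.1025 0.1037]
0.132 [0.0998 0.1012 0.1024]
0.136 [0.0978 0.0994 0.1009]
0.14 [0.0965 0.0977 0.099 ]
0.144 [0.0945 0.0961 0.0976]
0.148 [0.0932 0.0944 0.0959]
0.152 [0.0914 0.0928 0.0941]
0.156 [0.0901 0.0916 0.0929]
0.16 [0.0881 0.0896 0.091 ]
0.164 [0.0867 0.088  0.0894]
0.168 [0.0849 0.0863 0.0882]
0.172 [0.0838 0.0848 0.0863]
0.176 [0.0838 0.0852 0.0862]
0.18 [0.0848 0.0857 0.087 ]
0.184 [0.0849 0.0859 0.0874]
```

View pics/w16.png

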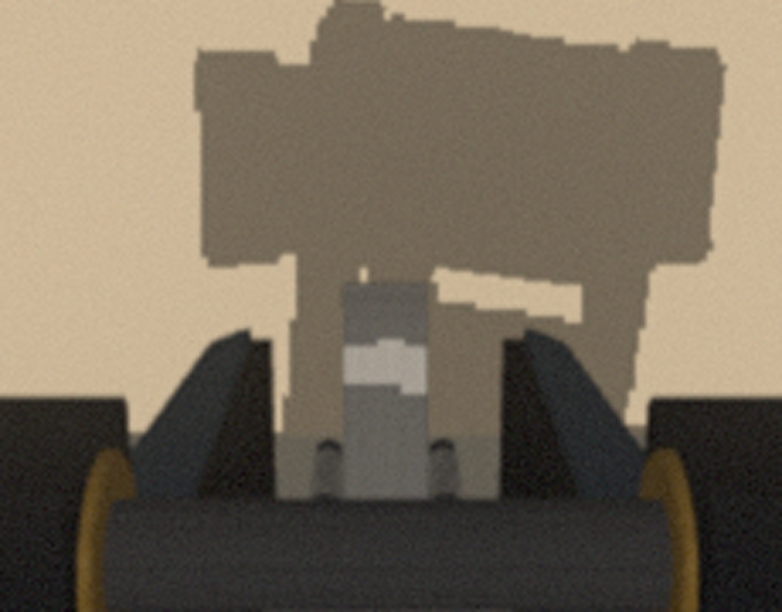

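View pics/s16.png

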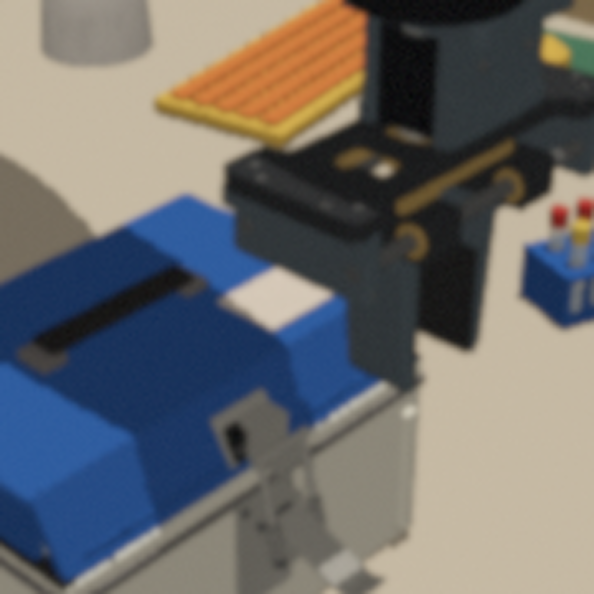

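```bash
sed -i 's/PV=.*/PV=np.array([.117,.099])/' lev.py; python3 - <<'E'
from lev import *
# rows in tool frame: start pose (TCP, t)
def rows(way,start):
    q0,t0=np.array(start[:2]),start[2]
    for L,t,g in way:
        q,C,T=tcp(L,t,gap=g); d=q-q0
        # shift along tool axes as they stand at row start (turn sign: -t about tool y)
        xt=np.array([np.cos(t0),-np.sin(t0)]); zt=np.array([-np.sin(t0),-np.cos(t0)])
        print(L,t,g,"q",np.round(q,4),"turn_y",round(-np.degrees(t-t0),2),"x",round(d@xt,4),"z",round(d@zt,4)); q0,t0=q,t
W=[(1.19,.1,.06),(1.19,.1,.02),(1.19,.1,.005)]+[(L,t,0) for L,t in [(1.15,.12),(1.1,.15),(1.05,.18),(1.0,.22),(.95,.26),(.9,.3),(.85,.34),(.8,.38),(.75,.42),(.7,.46),(.65,.5),(.6,.54),(.55,.57),(.5,.6),(.45,.63),(.4,.66),(.35,.68),(.3,.7),(.25,.72),(.2,.73),(.15,.74),(.1,.75),(.05,.75),(0,.75),(-.03,.75)]]
rows(W,(.2012,.2081,0))
E
```

```text
1.19 0.1 0.06 q [0.1963 0.11  ] turn_y -5.73 x -0.0049 z 0.0981
1.19 0.1 0.02 q [0.1814 0.0729] turn_y -0.0 x -0.0111 z 0.0384
1.19 0.1 0.005 q [0.1759 0.059 ] turn_y -0.0 x -0.0042 z 0.0144
1.15 0.12 0 q [0.1729 0.0523] turn_y -1.15 x -0.0023 z 0.0069
1.1 0.15 0 q [0.1712 0.0498] turn_y -1.72 x -0.0014 z 0.0027
1.05 0.18 0 q [0.1694 0.0473] turn_y -1.72 x -0.0014 z 0.0027
1.0 0.22 0 q [0.1671 0.0449] turn_y -2.29 x -0.0018 z 0.0028
0.95 0.26 0 q [0.1647 0.0425] turn_y -2.29 x -0.0018 z 0.0028
0.9 0.3 0 q [0.1621 0.0403] turn_y -2.29 x -0.0019 z 0.0028
0.85 0.34 0 q [0.1595 0.0381] turn_y -2.29 x -0.0019 z 0.0028
0.8 0.38 0 q [0.1568 0.0361] turn_y -2.29 x -0.0019 z 0.0028
0.75 0.42 0 q [0.1539 0.0342] turn_y -2.29 x -0.0019 z 0.0028
0.7 0.46 0 q [0.151  0.0324] turn_y -2.29 x -0.0019 z 0.0028
0.65 0.5 0 q [0.148  0.0308] turn_y -2.29 x -0.002 z 0.0028
0.6 0.54 0 q [0.1449 0.0293] turn_y -2.29 x -0.002 z 0.0028
0.55 0.57 0 q [0.1422 0.0279] turn_y -1.72 x -0.0017 z 0.0026
0.5 0.6 0 q [0.1393 0.0266] turn_y -1.72 x -0.0017 z 0.0026
0.45 0.63 0 q [0.1364 0.0254] turn_y -1.72 x -0.0018 z 0.0026
0.4 0.66 0 q [0.1334 0.0244] turn_y -1.72 x -0.0018 z 0.0026
0.35 0.68 0 q [0.1307 0.0234] turn_y -1.15 x -0.0015 z 0.0024
0.3 0.7 0 q [0.128  0.0225] turn_y -1.15 x -0.0016 z 0.0024
0.25 0.72 0 q [0.1252 0.0218] turn_y -1.15 x -0.0016 z 0.0024
0.2 0.73 0 q [0.1227 0.021 ] turn_y -0.57 x -0.0014 z 0.0022
0.15 0.74 0 q [0.1202 0.0204] turn_y -0.57 x -0.0014 z 0.0021
0.1 0.75 0 q [0.1177 0.0199] turn_y -0.57 x -0.0015 z 0.0021
0.05 0.75 0 q [0.1155 0.0194] turn_y -0.0 x -0.0013 z 0.0019
0 0.75 0 q [0.1132 0.0189] turn_y -0.0 x -0.0014 z 0.0018
-0.03 0.75 0 q [0.1119 0.0188] turn_y -0.0 x -0.0009 z 0.0011
```

Call:
{"api": "apply_moves", "payload": {
  "targets": [
    [0,-2,0,-0.002,0,0.04,0],
    [0,-2,0,-0.002,0,0.04,0],
    [0,-1.7,0,-0.006,0,0.03,0],
    [0,0,0,-0.006,0,0.027,0],
    [0,0,0,-0.0042,0,0.0144,0],
    [0,0,0,0,0,0,0]
  ]
}}

```text
t: 18.23
tcp_pos: [0.6791, -0.052, 0.0562]
tcp_rot: [[0.994, 0.031, -0.101], [0.031, -1.0, -0.003], [-0.101, -0.0, -0.995]]
force: [0.1, -0.1, -0.7]
width: 0.0004
```

```bash
python3 - <<'E'
from h import *
s,p,R=st()
print("t",np.arctan2(-R[0,2],-R[2,2]))
c=capture('scene'); save(c,'s17.png',crop=(250,120,430,300),scale=3.3)
E
```

```text
t 18.23 tcp [ 0.6791 -0.052   0.0562] case [0.1702 0.001  0.0562] R [[0.994, 0.031, -0.101], [0.031, -1.0, -0.003], [-0.101, -0.0, -0.995]] F [ 0.11 -0.1  -0.72] w 0.0004
t 0.10076805985157111
```

View pics/s17.png

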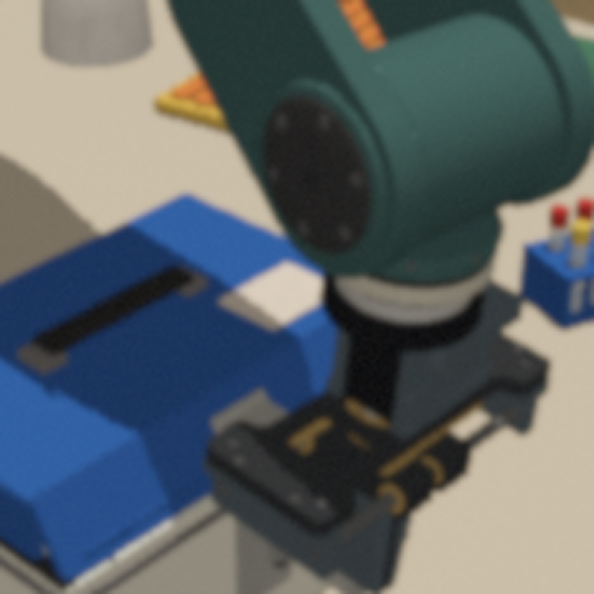

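Call:
{"api": "apply_moves", "payload": {
  "targets": [
    [0,-1.2,0,0.001,0,0.003,0],
    [0,-1.7,0,0,0,0.0027,0],
    [0,-1.7,0,0,0,0.0027,0],
    [0,-2.3,0,-0.001,0,0.0028,0]
  ]
}}

```text
t: 18.77
tcp_pos: [0.6785, -0.0521, 0.0456]
tcp_rot: [[0.975, 0.031, -0.22], [0.03, -1.0, -0.007], [-0.22, 0.0, -0.975]]
force: [-0.5, 0.1, 2.5]
width: 0.0005
```

```bash
cat > q.py <<'E'
from h import *
s,p,R=st(); q=tocase(p); t=np.arctan2(-R[0,2],-R[2,2])
T=np.array([q[0],q[2]])+.033*np.array([np.sin(t),np.cos(t)]); C=T+.016*np.array([-np.cos(t),np.sin(t)])
# lever angle if inner corner touches: rotate so normal dist = 7
from scipy.optimize import brentq
from lev import PV
r=C-PV; 
f=lambda L: r@np.array([np.cos(L),np.sin(L)])-.007
Ls=np.linspace(-.3,2,200); v=[f(L) for L in Ls]; out=[brentq(f,Ls[i],Ls[i+1]) for i in range(199) if v[i]*v[i+1]<0]
print("tilt",round(t,3),"tip",np.round(T,4),"corner",np.round(C,4),"L",np.round(out,3),"r",[round(float(r@np.array([np.sin(L),-np.cos(L)])),4) for L in out], "q",np.round(s["qpos"],2))
E
python3 q.py
```

```text
t 18.77 tcp [ 0.6785 -0.0521  0.0456] case [0.1696 0.001  0.0456] R [[0.975, 0.031, -0.22], [0.03, -1.0, -0.007], [-0.22, 0.0, -0.975]] F [-0.52  0.11  2.5 ] w 0.0005
tilt 0.222 tip [0.1768 0.0778] corner [0.1612 0.0814] L [1.044] r [0.0471] q [-0.1   0.61  1.67 -0.03  1.08  1.46]
```

Call:
{"api": "apply_moves", "payload": {
  "targets": [
    [0,-2.3,0,-0.0018,0,0.0028,0],
    [0,-2.3,0,-0.0018,0,0.0028,0],
    [0,-2.3,0,-0.0019,0,0.0028,0]
  ]
}}

```text
t: 19.15
tcp_pos: [0.6715, -0.0523, 0.039]
tcp_rot: [[0.942, 0.031, -0.335], [0.029, -1.0, -0.01], [-0.335, 0.0, -0.942]]
force: [1.0, 0.4, 3.0]
width: 0.0003
```

Call:
{"api": "apply_moves", "payload": {
  "targets": [
    [0,-2.3,0,-0.0019,0,0.0028,0],
    [0,-2.3,0,-0.0019,0,0.0028,0],
    [0,-2.3,0,-0.0019,0,0.0028,0]
  ]
}}

```text
t: 19.52
tcp_pos: [0.6636, -0.0526, 0.0333]
tcp_rot: [[0.895, 0.031, -0.445], [0.027, -1.0, -0.014], [-0.445, 0.0, -0.895]]
force: [3.9, 0.3, 1.2]
width: 0.0004
```

```bash
python3 q.py; python3 -c "
from h import *
c=capture('scene'); save(c,'s18.png',crop=(250,120,430,300),scale=3.3)"
```

```text
t 19.52 tcp [ 0.6636 -0.0526  0.0333] case [0.1546 0.001  0.0333] R [[0.895, 0.031, -0.445], [0.027, -1.0, -0.014], [-0.445, 0.0, -0.895]] F [3.86 0.34 1.16] w 0.0004
tilt 0.461 tip [0.1693 0.0629] corner [0.155 0.07 ] L [0.772] r [0.0472] q [-0.09  0.73  1.55 -0.06  1.32  1.48]
```

View pics/s18.png

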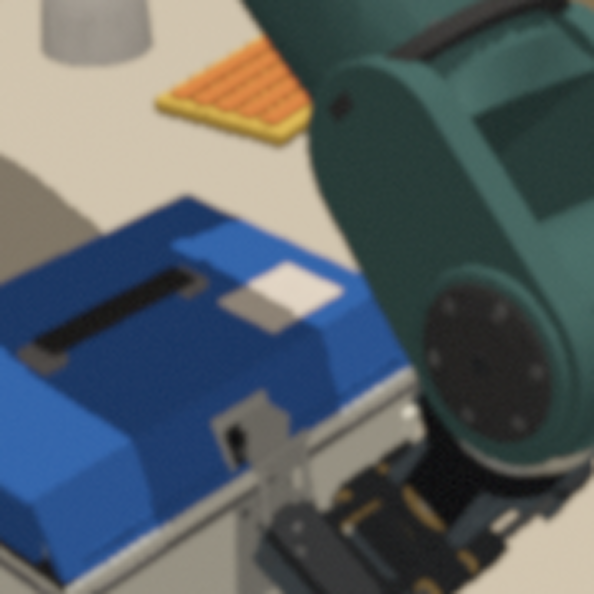

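Call:
{"api": "apply_moves", "payload": {
  "targets": [
    [0,-2.3,0,-0.0019,0,0.0028,0],
    [0,-2.3,0,-0.002,0,0.0028,0]
  ]
}}

```text
t: 19.82
tcp_pos: [0.6574, -0.0528, 0.0302]
tcp_rot: [[0.857, 0.031, -0.515], [0.026, -1.0, -0.016], [-0.515, 0.0, -0.857]]
force: [4.1, 0.3, 1.7]
width: 0.0006
```

Call:
{"api": "apply_moves", "payload": {
  "targets": [
    [0,-2,0,-0.0019,0,0.0028,0],
    [0,-1.7,0,-0.0017,0,0.0026,0]
  ]
}}

```text
t: 20.08
tcp_pos: [0.6512, -0.0529, 0.0272]
tcp_rot: [[0.822, 0.031, -0.569], [0.025, -1.0, -0.018], [-0.569, 0.0, -0.822]]
force: [6.3, 1.1, 0.8]
width: 0.0004
```

```bash
python3 q.py; python3 -c "
from h import *
c=capture('scene'); save(c,'s19.png',crop=(300,210,380,290),scale=7)"
```

```text
t 20.07 tcp [ 0.6512 -0.0529  0.0272] case [0.1423 0.001  0.0272] R [[0.822, 0.031, -0.569], [0.025, -1.0, -0.018], [-0.569, 0.0, -0.822]] F [6.26 1.11 0.79] w 0.0004
tilt 0.605 tip [0.161  0.0543] corner [0.1479 0.0634] L [0.566] r [0.0466] q [-0.09  0.8   1.48 -0.07  1.46  1.48]
```

View pics/s19.png

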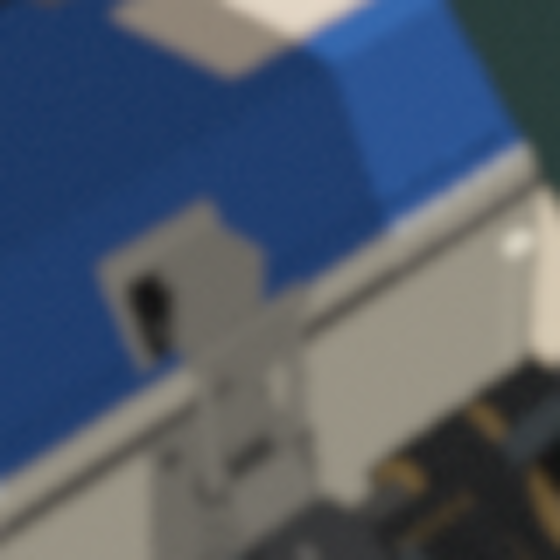

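```bash
python3 - <<'E'
from h import *
c=capture('scene'); Q=tocase(cloud(c))
for y in (-.0185,-.014,0,.014,.0185):
    m=(abs(Q[...,1]-y)<.003)&(Q[...,0]>.08)&(Q[...,0]<.2)&(Q[...,2]>.08)&(Q[...,2]<.17)
    A=1000*Q[m]; A=A[np.argsort(-A[:,2])]; print(y,[tuple(a) for a in A[:,[0,2]].round().astype(int).tolist()])
E
```

```text
-0.0185 [(81, 165), (190, 162), (187, 161), (191, 161), (188, 161), (188, 161), (189, 161), (189, 160), (190, 160), (191, 159), (194, 159), (80, 159), (81, 158), (195, 158), (82, 158), (193, 158), (192, 158), (194, 158), (84, 158), (191, 158), (195, 157), (86, 157), (196, 157), (81, 156), (195, 156), (84, 156), (88, 156), (83, 155), (85, 155), (191, 155), (90, 155), (93, 154), (97, 154), (87, 154), (94, 154), (194, 154), (85, 153), (83, 153), (97, 153), (90, 153), (86, 152), (87, 152), (84, 152), (97, 152), (93, 151), (96, 151), (87, 150), (86, 150), (118, 150), (88, 150), (87, 150), (99, 150), (97, 149), (89, 149), (93, 149), (99, 148), (86, 148), (87, 148), (95, 148), (116, 148), (88, 147), (115, 147), (89, 147), (119, 147), (96, 147), (88, 146), (120, 146), (117, 146), (116, 146), (90, 146), (88, 146), (112, 145), (93, 145), (116, 145), (87, 145), (97, 145), (115, 145), (100, 145), (90, 145), (88, 144), (113, 144), (117, 144), (95, 144), (91, 144), (92, 144), (116, 143), (90, 143), (98, 143), (117, 143), (92, 142), (100, 142), (117, 142), (91, 142), (113, 141), (93, 141), (94, 141
[... 7673 characters left out ...]
 159), (189, 159), (193, 159), (192, 159), (82, 159), (83, 158), (191, 158), (193, 158), (83, 157), (193, 156), (84, 156), (196, 156), (194, 156), (195, 155), (83, 154), (85, 154), (84, 154), (85, 153), (115, 147), (118, 147), (116, 147), (114, 146), (117, 146), (118, 145), (117, 144), (116, 140), (117, 139), (117, 137), (118, 136), (117, 132), (116, 128), (117, 127), (117, 125), (117, 123), (118, 122), (117, 119), (117, 114), (119, 114), (120, 113), (104, 111), (102, 111), (118, 110), (102, 110), (119, 110), (104, 109), (119, 109), (104, 108), (119, 107), (120, 104), (101, 104), (120, 103), (121, 102), (123, 101), (120, 101), (123, 98), (123, 97), (122, 93), (123, 92), (122, 88), (121, 85)]
```

Call:
{"api": "apply_moves", "payload": {
  "targets": [
    [0,-1.7,0,-0.0017,0,0.0026,0],
    [0,-1.7,0,-0.0018,0,0.0026,0],
    [0,-1.7,0,-0.0018,0,0.0026,0]
  ]
}}

```text
t: 20.55
tcp_pos: [0.6418, -0.0532, 0.0241]
tcp_rot: [[0.767, 0.031, -0.641], [0.024, -1.0, -0.02], [-0.641, 0.0, -0.767]]
force: [4.1, 0.2, -0.9]
width: 0.0004
```

Call:
{"api": "apply_moves", "payload": {
  "targets": [
    [0,-1.2,0,-0.0016,0,0.0025,0],
    [0,-1.2,0,-0.0016,0,0.0025,0]
  ]
}}

```text
t: 20.8
tcp_pos: [0.6357, -0.0534, 0.0223]
tcp_rot: [[0.739, 0.031, -0.673], [0.023, -1.0, -0.021], [-0.673, -0.0, -0.74]]
force: [4.3, 0.6, -1.0]
width: 0.0002
```

```bash
python3 q.py
```

```text
t 20.80 tcp [ 0.6357 -0.0534  0.0223] case [0.1267 0.0011 0.0223] R [[0.739, 0.031, -0.673], [0.023, -1.0, -0.021], [-0.673, -0.0, -0.74]] F [ 4.31  0.62 -0.99] w 0.0002
tilt 0.738 tip [0.1489 0.0467] corner [0.1371 0.0575] L [0.298] r [0.0456] q [-0.08  0.86  1.44 -0.08  1.58  1.49]
```

Call:
{"api": "apply_moves", "payload": {
  "targets": [
    [0,0,0,-0.0018,0,0.002,0],
    [0,0,0,-0.0018,0,0.002,0]
  ]
}}

```text
t: 21.05
tcp_pos: [0.6302, -0.0536, 0.0219]
tcp_rot: [[0.74, 0.031, -0.672], [0.023, -1.0, -0.021], [-0.672, -0.0, -0.74]]
force: [1.3, -0.0, -0.3]
width: 0.0007
```

Call:
{"api": "apply_moves", "payload": {
  "targets": [
    [0,0,0,-0.0018,0,0.002,0],
    [0,0,0,-0.0018,0,0.002,0]
  ]
}}

```text
t: 21.3
tcp_pos: [0.6249, -0.0537, 0.0215]
tcp_rot: [[0.74, 0.031, -0.672], [0.023, -1.0, -0.021], [-0.672, -0.0, -0.741]]
force: [-0.1, -0.6, -0.1]
width: 0.0002
```

```bash
python3 q.py
```

```text
t 21.30 tcp [ 0.6249 -0.0537  0.0215] case [0.1159 0.0012 0.0215] R [[0.74, 0.031, -0.672], [0.023, -1.0, -0.021], [-0.672, -0.0, -0.741]] F [-0.15 -0.63 -0.08] w 0.0002
tilt 0.737 tip [0.1381 0.0459] corner [0.1263 0.0567] L [0.053] r [0.0427] q [-0.09  0.84  1.47 -0.08  1.56  1.49]
```

Call:
{"api": "apply_moves", "payload": {
  "targets": [
    [0,0,0,-0.0014,0,0.0015,0],
    [0,0,0,-0.0014,0,0.0015,0]
  ]
}}

```text
t: 21.55
tcp_pos: [0.6211, -0.0538, 0.0211]
tcp_rot: [[0.74, 0.031, -0.671], [0.023, -1.0, -0.021], [-0.672, -0.0, -0.741]]
force: [-0.2, 0.5, 0.1]
width: 0.0007
```

Call:
{"api": "apply_moves", "payload": {
  "targets": [
    [0,0,0,-0.001,0,0.001,0],
    [0,0,0,0,0,0,0]
  ]
}}

```text
t: 21.8
tcp_pos: [0.6201, -0.0539, 0.021]
tcp_rot: [[0.741, 0.031, -0.671], [0.023, -1.0, -0.021], [-0.671, 0.0, -0.741]]
force: [1.7, -0.7, -0.3]
width: 0.0003
```

Call:
{"api": "apply_moves", "payload": {
  "targets": [
    [0,0,0,-0.001,0,0.001,0],
    [0,0,0,0,0,0,0]
  ]
}}

```text
t: 22.05
tcp_pos: [0.6196, -0.054, 0.021]
tcp_rot: [[0.742, 0.031, -0.669], [0.023, -1.0, -0.021], [-0.67, 0.0, -0.743]]
force: [6.8, 0.2, -0.8]
width: 0.0002
```

Call:
{"api": "apply_moves", "payload": {
  "targets": [
    [0,0,0,-0.0007,0,0.0007,0],
    [0,0,0,0,0,0,0]
  ]
}}

```text
t: 22.3
tcp_pos: [0.6194, -0.0539, 0.021]
tcp_rot: [[0.743, 0.031, -0.668], [0.023, -1.0, -0.021], [-0.668, 0.0, -0.744]]
force: [11.8, 0.1, -1.1]
width: 0.0001
```

Call:
{"api": "apply_moves", "payload": {
  "targets": [
    [0,0,0,0.004,0,-0.004,0],
    [0,0,0,0.02,0,-0.03,0],
    [0,0,0,0,0,-0.06,0],
    [0,0,0,0,0,-0.06,0],
    [0,5,0,0,0,-0.03,0],
    [0,0,0,0,0,0,0]
  ]
}}

```text
t: 23.05
tcp_pos: [0.7606, -0.0497, 0.1439]
tcp_rot: [[0.799, 0.031, -0.6], [0.024, -1.0, -0.019], [-0.601, 0.0, -0.799]]
force: [0.3, -0.8, -0.2]
width: 0.0004
```

```bash
python3 - <<'E'
from h import *
s,p,R=st()
c=capture('wrist'); save(c,'w20.png'); np.savez("pics/w20.npz",p=p,R=R,**c)
c=capture('scene'); save(c,'s20.png',crop=(180,120,430,340),scale=3)
Q=tocase(cloud(c))
m=(abs(Q[...,1])<.009)&(Q[...,0]>.1)&(Q[...,0]<.2)&(Q[...,2]>.02)&(Q[...,2]<.17)
A=Q[m]
for z in np.arange(.025,.165,.005):
    k=abs(A[:,2]-z)<.0025
    if k.any(): print("z %.3f x"%z,np.round(np.percentile(A[k,0],[10,50,90]),4),k.sum())
E
```

```text
t 23.05 tcp [ 0.7606 -0.0497  0.1439] case [0.2516 0.0005 0.1439] R [[0.799, 0.031, -0.6], [0.024, -1.0, -0.019], [-0.601, 0.0, -0.799]] F [ 0.35 -0.77 -0.22] w 0.0004
z 0.025 x [0.1001 0.1004 0.1008] 2
z 0.030 x [0.1003 0.1235 0.1244] 10
z 0.035 x [0.1023 0.1229 0.125 ] 23
z 0.040 x [0.1019 0.1199 0.1225] 30
z 0.045 x [0.1017 0.1184 0.1203] 24
z 0.050 x [0.102  0.1187 0.12  ] 24
z 0.055 x [0.1021 0.1177 0.1206] 21
z 0.060 x [0.1024 0.1193 0.1211] 20
z 0.065 x [0.1021 0.1194 0.1207] 16
z 0.070 x [0.1189 0.1197 0.1206] 16
z 0.075 x [0.1189 0.1197 0.1203] 10
z 0.080 x [0.119  0.1193 0.1209] 19
z 0.085 x [0.1185 0.1197 0.1208] 16
z 0.090 x [0.1187 0.1197 0.1205] 14
z 0.095 x [0.1026 0.119  0.1199] 21
z 0.100 x [0.1019 0.1144 0.1191] 33
z 0.105 x [0.1013 0.1042 0.1151] 15
z 0.110 x [0.1018 0.1024 0.1028] 10
z 0.115 x [0.1005 0.1011 0.1023] 9
z 0.120 x [0.1002 0.1007 0.1019] 4
z 0.125 x [0.1005 0.1005 0.1005] 1
z 0.135 x [0.1189 0.1213 0.1225] 11
z 0.140 x [0.1125 0.1217 0.1233] 16
z 0.145 x [0.1096 0.1171 0.1228] 56
z 0.150 x [0.1083 0.1103 0.1153] 19
z 0.155 x [0.1092 0.11   0.1116] 17
z 0.160 x [0.1013 0.1057 0.111 ] 47
```

View pics/w20.png

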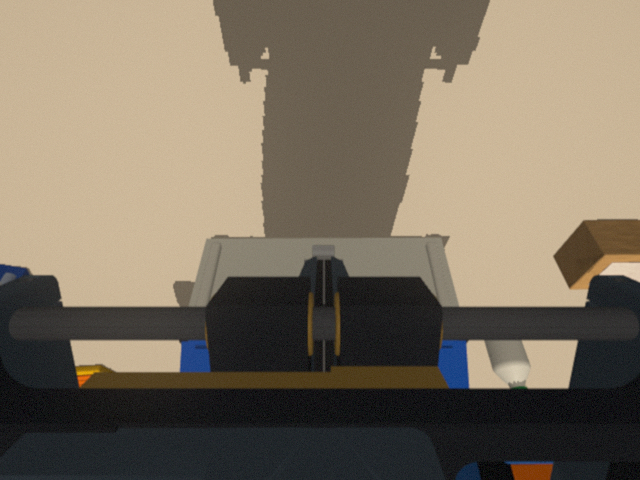

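View pics/s20.png

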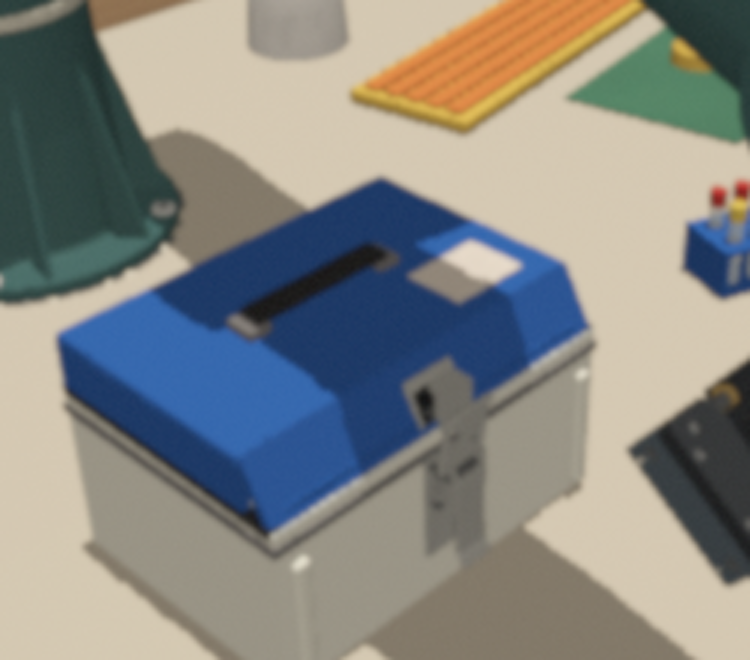

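```bash
python3 - <<'E'
from h import *
c=capture('scene'); np.savez("pics/s21.npz",**c)
W0=np.load("pics/Ws.npy"); c0=dict(np.load("pics/s10.npz"))
for nm,W in(("shut",cloud(c0)),("latched",cloud(c))):
    Q=tocase(W); k=(Q[...,0]>-.09)&(Q[...,0]<.06)&(Q[...,1]>-.12)&(Q[...,1]<-.06)&(Q[...,2]>.15)&(Q[...,2]<.18)
    A=Q[k]; s=np.polyfit(A[:,0],A[:,2],1); print(nm,"slope",s[0],"z at x=.06",np.polyval(s,.06),len(A))
    k=(abs(Q[...,1])<.009)&(Q[...,0]>.094)&(Q[...,0]<.107)&(Q[...,2]>.14)&(Q[...,2]<.17); print(" keeper top z",np.median(Q[k][:,2]),k.sum())
    k=(abs(Q[...,1])<.009)&(Q[...,0]>.1205)&(Q[...,0]<.126)&(Q[...,2]>.13)&(Q[...,2]<.165); print(" lip top",np.percentile(Q[k][:,2],[50,90,98]) if k.any() else None,k.sum())
    k=(abs(abs(Q[...,1]-.001)-.017)<.003)&(Q[...,0]>.108)&(Q[...,0]<.13)&(Q[...,2]>.11)&(Q[...,2]<.165)
    if k.any(): A=Q[k]; A=A[np.argsort(-A[:,2])][:8]; print(" bar/leg top",np.round(A.mean(0),4))
# bystanders
c0=dict(np.load("pics/scene0.npz")); A0=cloud(c0);A1=cloud(c)
for th in("tube_rack","spray","swab_box"):
    for d in trace(th,"scene")[:2]:
        m=d["region"]; print(th,round(d["p"],2),np.round(d["point"]),"med now",np.round(np.nanmedian(A1[m],0),3),"before same px",np.round(np.nanmedian(A0[m],0),3),"median |dz|",np.round(np.nanmedian(np.abs(A1[m]-A0[m])),4))
st()
E
```

```text
shut slope -0.005914651220543884 z at x=.06 0.1713001279467037 1613
 keeper top z 0.16283996180380625 62
 lip top [0.14360158 0.14882186 0.14998315] 45
 bar/leg top [0.1126 0.0009 0.1104]
latched slope -0.01902253064814284 z at x=.06 0.16925680797326464 1638
 keeper top z 0.1603911228113304 51
 lip top [0.14123611 0.14636401 0.14712284] 39
 bar/leg top [ 0.1153 -0.0022  0.1467]
tube_rack 0.86 [429. 200.] med now [0.529 0.377 0.04 ] before same px [0.528 0.377 0.041] median |dz| 0.0013
spray 0.62 [120. 311.] med now [ 0.396 -0.367  0.069] before same px [ 0.396 -0.367  0.068] median |dz| 0.0007
swab_box 0.72 [292. 260.] med now [ 0.573 -0.111  0.145] before same px [ 0.501 -0.076  0.092] median |dz| 0.0287
swab_box 0.56 [168. 416.] med now [ 0.637 -0.412  0.051] before same px [ 0.637 -0.412  0.051] median |dz| 0.0005
t 23.35 tcp [ 0.7578 -0.0496  0.1397] case [0.2488 0.0008 0.1397] R [[0.794, 0.031, -0.607], [0.025, -1.0, -0.018], [-0.607, -0.0, -0.795]] F [ 0.3  -0.88  0.56] w 0.0006
```

Call:
{"api": "apply_moves", "payload": {
  "targets": [
    [0,0,0,0,0,-0.03,0],
    [0,0,0,0,0,0,0]
  ]
}}

```text
t: 23.6
tcp_pos: [0.7779, -0.0491, 0.1657]
tcp_rot: [[0.797, 0.031, -0.603], [0.024, -1.0, -0.019], [-0.603, 0.0, -0.798]]
force: [0.3, -0.5, 0.1]
width: 0.0008
```

```bash
python3 - <<'E'
from h import *
st(); print(job_done()); st()
E
```

```text
t 23.60 tcp [ 0.7779 -0.0491  0.1657] case [0.269  0.0006 0.1657] R [[0.797, 0.031, -0.603], [0.024, -1.0, -0.019], [-0.603, 0.0, -0.798]] F [ 0.29 -0.47  0.09] w 0.0008
the job is handed in; nothing more can be done
None
the job is handed in; nothing more can be done
```

The carrier is latched and handed in at 23.6 s of the 67 s allowed. However, I may have broken the 40 N limit on my first push on the lid.

**What I did:** I swung the lid shut and seated it on its seal at about 17 N. I pinched the bail's bar at 10 N, lifted it over the lip and lowered it into the slot. Then I let go and pressed the lever down with the closed, tilted fingers until it snapped home. Pressing further met a hard stop at about 12 N, and I backed away.

**Last checks:**
- **Lever:** its face is vertical in the depth image, 19.5 mm out from the carrier.
- **Bar:** it sits in the slot, between the back stop and the lip.
- **Lid:** the keeper is about 2.5 mm lower than when resting, so the keeper mark is roughly 20.5 mm up (the limit is 21.3 mm). I did not measure the bail's stretch directly; the snap and the drawn-down lid imply it.
- **Other things:** the rack, bottle and swab box are where they started, to within about 1 mm. The network's top-ranked swab-box report was wrong (a point on the carrier); its second one matched.
- **Robot:** clear of everything, with no contact force.

**What went wrong or disagreed:**
- **Possible failure on the lid:** my first push slipped onto the lid's edge. The wrist force peaked at about 44 N while moving and about 35 N at rest. I can't tell whether the finger contact itself passed 40 N.
- **Tool point wrong:** the reported tool point lies about 33 mm beyond where both cameras see the fingers end. This caused that slip, and I corrected for it afterwards.
- **Close to the keeper limit:** the wrist force reached 9.8 N as I seated the bar (the limit is 12 N). I eased off before letting go.
- **Camera offset:** the wrist camera places the carrier's latch side about 2 mm further out than the scene camera does.

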